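# Close the sample box and hold it in the corner of the fences

### The arm

A 6-joint arm with a two-finger parallel gripper is mounted at the origin on the work surface. World frame = base frame: x ahead of the robot, y to its left, z up, the work surface at z = 0. Lengths are in m, angles in degrees, forces in N, time in s.
With the tool pointing down it reaches from about 0.425 to 1.125 m from the base axis. Payload 14.9 kg.
Tool frame: the origin (TCP) lies at the very end of the fingers, on their centre line; the grasp point (between the pads) lies 19 mm behind it; x points along the fingers, y is the direction in which the jaws open and shut, and the axes are right-handed (so a half turn about x gives the same grasp; the last joint's range is limited). The gripper opens to 91 mm and grips with 3 to 60 N. Pads are 32 mm wide; open, the fingers measure 118 mm over their backs; the gripper's body (76 mm by 178 mm) begins 60 mm behind the grasp point.
Start: joints at [-78.054, 21.709, 99.362, -0, 58.929, -1.908], TCP at [0.168, -0.68, 0.184] pointing down, gripper open.
Joint ranges: [-158.91, 158.91], [-42.39, 125.64], [0.06, 152.35], [-60.88, 240.88], [17.5, 164.5], [-176.32, 176.32]. Speed limits (degrees/s): [108.29, 108.29, 136.94, 180, 180, 180].

### API

Orientations are given as [roll, pitch, yaw] about the fixed x, y, z axes, in that order (R = Rz(yaw) Ry(pitch) Rx(roll)).
In Python, from cell import r gives the robot as it stands. The module is installed in compiled form; this text tells all that it offers.
- The arm moves only by the shell command python3 -m inch 'ROWS' [OPENING]. ROWS is text: rows parted by semicolons, each of 6 numbers parted by spaces: the shift along the world's x, y, z in mm, then the turn, a rotation vector about the world's x, y, z in degrees. A call has 1 to 10 rows; each row is the pose to reach, as a shift and turn from the pose commanded when the call began; what a row does not reach only later rows make up. A row lasts 1/8 s, in which the tool goes at most 62.5 mm and 10.7 degrees, less where a joint would pass 70% of its speed; a pose out of reach is approached as far as the arm can. A call with a gripper value outside its range is refused whole. OPENING is the opening, from 0 (shut) to 1 (fully open), set as the call begins (- or left out, the last holds). The fingers move at their own pace and stop on an object; the grip force is fixed at half the most. Time passes only in rows, so rows that repeat a pose let the fingers close. It gives the time, the measured TCP pose, the force and the opening at its end, in the units of the state.
- r.observe(): the state, without advancing time (a new reading comes with each control period).
- r.get_image(name): name is "scene" or "side" or "wrist"; returns a dict with "img" (384x512x3 uint8, red, green, blue), "fx", "fy", "cx", "cy" (pixels), "T" (4x4, takes a point from camera to world coordinates); the wrist camera has in their place "mount" (4x4, takes a point from camera to tool coordinates, whose origin is the TCP and whose axes are the tool frame's). Camera axes: x right, y down, z forward; pixel columns grow to the right and rows downward; lengths in m; the calibration is good to about 2 mm. The wrist camera is an equidistant fisheye: a pixel r from the principal point sees the ray r / f radians off the axis. A picture is of the moment at which its call begins: read the wrist's pose just before it. There is no depth.
- r.close_job(): hands the job in, once; it reports no verdict.
The state is a dict: "t": time; "qpos": joint angles; "qd": joint speeds; "effort": joint torques, N m; "tcp_pos": TCP position; "orientation": TCP orientation; "wrist_force": force on the tool from outside, world axes, zero at the start; "moment": the same for the moment, N m; "width": finger opening in m.
Only numpy, scipy, OpenCV 4.12 (cv2) and the standard library are available. Lean on these libraries where they do the work, as an engineer would, in place of code of your own. Each camera call takes 0.05 s, during which the arm holds its last target.

### The job

Put the oblong plywood lid on the small oblong plywood box so that it sits fully down, then bring the closed box into the corner of the two low aluminium fences, flat on the table, and press it firmly so that it lies flush against both fences at once. Finish while holding: when the program ends, the gripper stays on the closed box and keeps pressing it into the corner. Leave the square lid, the jar and the tape dispenser where they are.

Things in the scene. Friction and masses are not known exactly. Their poses are not given: they have to be found in the camera images.
- box: Small open-topped oblong plywood box, loose, upright, 110 mm long (its x), 56 wide (y), 62 high (68 with the lid on, 84 over the grip), walls 6 mm, mouth 98 x 44 mm inside; a block of card samples fixed in it fills the lowest 26 mm. 0.3 to 0.6 kg. Origin: centre of its underside. No handle; it can be gripped across its 56 mm width.
- box_mouth (a point): Centre of the box's mouth at rim height, 62 mm above the box's origin; axes as the box.
- lid: The box's loose lid, about 0.07 kg: oblong plywood plate 107 (x) x 53 (y) x 6 mm; on top a wooden grip bar 40 long (x), 14 wide, 16 mm high; below a plug 93 x 39, 8 mm deep, 2.5 mm play per side in the box's mouth (either way round). Lies on its plug, grip up. Origin: centre of the plate's underside, 8 mm over the plug's foot, 22 below the grip's top. Seated, the origin is at box_mouth.
- jig: Corner of two low aluminium fences fixed to the table, each 18 mm high and 20 mm thick. Origin: the inner corner, at table height. The long fence's inner face is its plane x = 0, the short fence's its plane y = 0; the box belongs on the side x < 0, y < 0, with either its long or its short side along the long fence. Friction of the box on table and fences: about 0.5 to 0.7.
- fence_long: The long fence, 160 mm, running from the corner along the jig's -y. Origin: middle of its inner face, at table height; its x points into the fence, away from the box's place.
- fence_short: The short fence, 120 mm, running from the corner along the jig's -x. Origin: middle of its inner face, at table height; its y points into the fence, away from the box's place.
- square_lid: Bystander: lid of another box, square plywood plate 82 x 82 x 6 mm with the same kind of grip bar and an 8 mm deep plug; it does not fit the oblong box. Origin as for the lid.
- jar: Bystander: white jar, 52 mm across, 45 mm high. Origin: centre of its underside.
- tape: Bystander: grey and black tape dispenser, 75 x 36 x 24 mm. Origin: centre of its underside.

How it is judged:
By the outcome, as a careful person would: the job done as asked, in the order asked, and still so for the second after the job is handed in, while the arm keeps its last pose, push and grip.
It also fails if it takes over 72 s, if anything falls off the work surface, if the arm or the gripper's body presses on something with over 40 N, if the wrist force passes 120 N, or if a joint passes its speed limit or range.

## Working session

There is one attempt and no reset: what is moved stays moved. The work goes in short steps, Python scripts to look and compute and a shell command to move; the robot and the scene stay as the last step left them, time stands still between calls to the robot, and variables do not carry over. Pictures are saved under pics/ and viewed, and the job is handed in when it is done.

```bash
mkdir -p pics; ls
python3 - <<'E'
from cell import r
import cv2
s=r.observe(); print(s)
for n in("scene","side","wrist"):
    d=r.get_image(n); cv2.imwrite(f"pics/{n}0.png",d["img"][:,:,::-1])
    print(n,d["fx"],d["fy"],d["cx"],d["cy"],d.get("T"),d.get("mount"))
E
```

```text
pics
{'t': 0.0, 'qpos': array([-7.80545289e+01,  2.17384561e+01,  9.93941836e+01, -3.98963210e-04,
        5.89299421e+01, -1.90707728e+00]), 'qd': array([-0.00463739,  0.00707329, -0.07152694,  0.07915868, -0.01880549,
       -0.01873303]), 'effort': array([ 3.14817707e-04, -7.63725042e+01, -4.34365296e+01,  6.50554360e-02,
        4.24916914e-02, -1.21321896e-04]), 'tcp_pos': array([ 0.16751263, -0.67922731,  0.18300132]), 'orientation': array([-91.59442371,  89.93741731, 102.25833075]), 'wrist_force': array([0.26995607, 0.26441707, 0.3138739 ]), 'moment': array([-0.03215724, -0.00951686,  0.01268984]), 'width': 0.09111895299040279}
scene 391.17625291230155 391.17625291230155 256.39784009957634 189.32281001801243 [[-0.79158789  0.44627757 -0.41740262  0.98861183]
 [ 0.61081876  0.55889766 -0.56083317  0.63976613]
 [-0.01700192 -0.69890609 -0.71501133  0.88815613]
 [ 0.          0.          0.          1.        ]] None
side 403.18785539136405 403.18785539136405 251.4260269296565 196.18734154700311 [[-0.8402947  -0.25785039  0.47688362  0.10339152]
 [-0.54209055  0.41023316 -0.73338025  0.68630574]
 [-0.00653109 -0.87476965 -0.48449501  0.49949239]
 [ 0.          0.          0.          1.        ]] None
wrist 297.3186396354542 297.3186396354542 254.99007511477242 190.67513985784302 None [[-3.05692256e-04 -2.43096965e-01  9.70001945e-01 -2.00238230e-01]
 [ 9.99999898e-01  2.48318202e-04  3.77378239e-04 -4.09524660e-04]
 [-3.32608643e-04  9.70001961e-01  2.43096864e-01 -6.68077673e-02]
 [ 0.00000000e+00  0.00000000e+00  0.00000000e+00  1.00000000e+00]]
```

View pics/scene0.png

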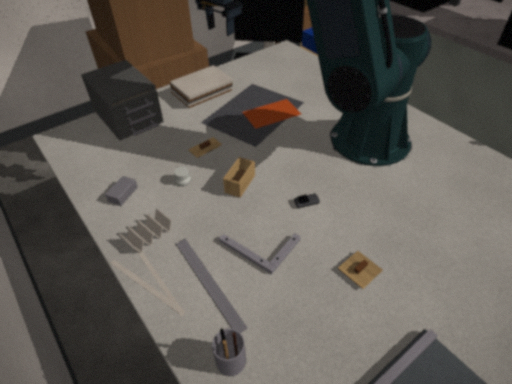

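View pics/side0.png

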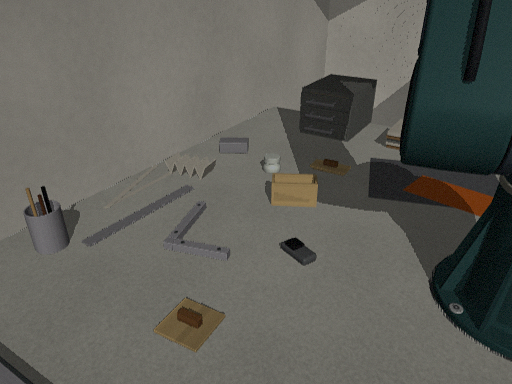

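View pics/wrist0.png

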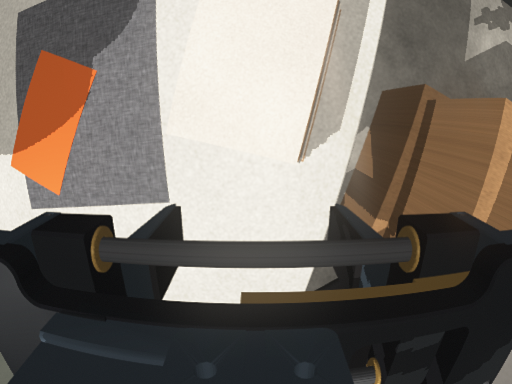

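The scene view shows the oblong lid near (205,147), the box at (240,177), the jar at (183,176), the tape at (306,200), the jig corner at about (269,268) and the square lid at (360,268). I'll enlarge these.

```bash
cat > h.py <<'E'
import numpy as np, cv2
from cell import r
def crop(n,x0,y0,w,h,k,out,img=None):
    d=r.get_image(n) if img is None else None
    im=(d["img"][:,:,::-1] if img is None else img)[y0:y0+h,x0:x0+w]
    im=cv2.resize(im,None,fx=k,fy=k,interpolation=cv2.INTER_CUBIC)
    for i in range(0,w,10):
        cv2.putText(im,str(x0+i),(i*k,8),0,.3,(0,0,255),1); im[::,i*k]=im[::,i*k]//2+np.array([0,0,90],np.uint8) if i%20==0 else im[::,i*k]
    for j in range(0,h,10):
        cv2.putText(im,str(y0+j),(0,j*k+4),0,.3,(255,0,0),1)
        if j%20==0: im[j*k]=im[j*k]//2+np.array([90,0,0],np.uint8)
    cv2.imwrite(out,im)
C={}
def cam(n):
    if n not in C: C[n]=r.get_image(n)
    return C[n]
def ray(n,u,v):
    d=cam(n);T=d["T"]
    c=np.array([(u-d["cx"])/d["fx"],(v-d["cy"])/d["fy"],1]); return T[:3,3],T[:3,:3]@c
def pt(n,u,v,z):
    o,k=ray(n,u,v); return o+k*(z-o[2])/k[2]
def proj(n,p):
    d=cam(n);T=d["T"]; c=T[:3,:3].T@(np.array(p)-T[:3,3]); return np.array([d["fx"]*c[0]/c[2]+d["cx"],d["fy"]*c[1]/c[2]+d["cy"]])
E
python3 - <<'E'
from h import *
i=cv2.imread("pics/scene0.png");j=cv2.imread("pics/side0.png")
crop("",165,130,100,75,8,"pics/a1.png",i)
crop("",210,225,100,60,8,"pics/a2.png",i)
crop("",250,145,110,70,7,"pics/b1.png",j)
crop("",155,190,90,75,8,"pics/b2.png",j)
E
```

```text
(no output)
```

View pics/a1.png

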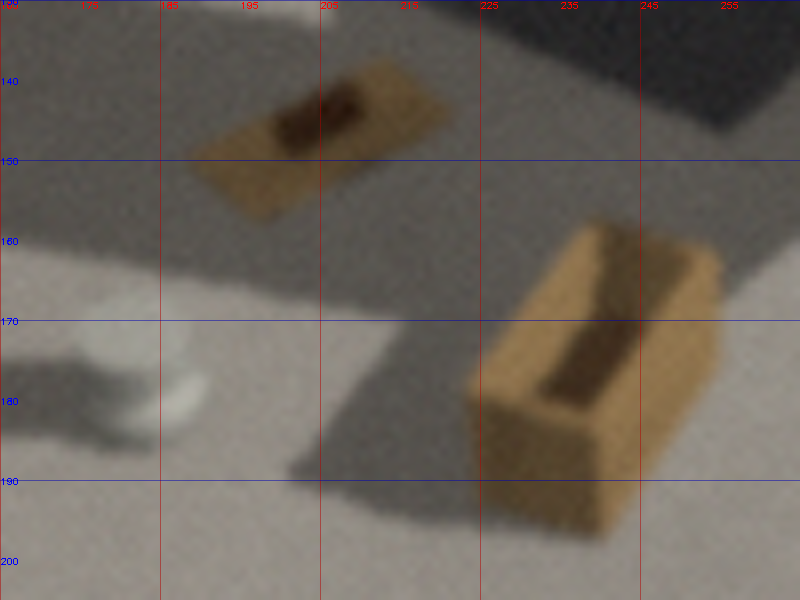

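View pics/a2.png

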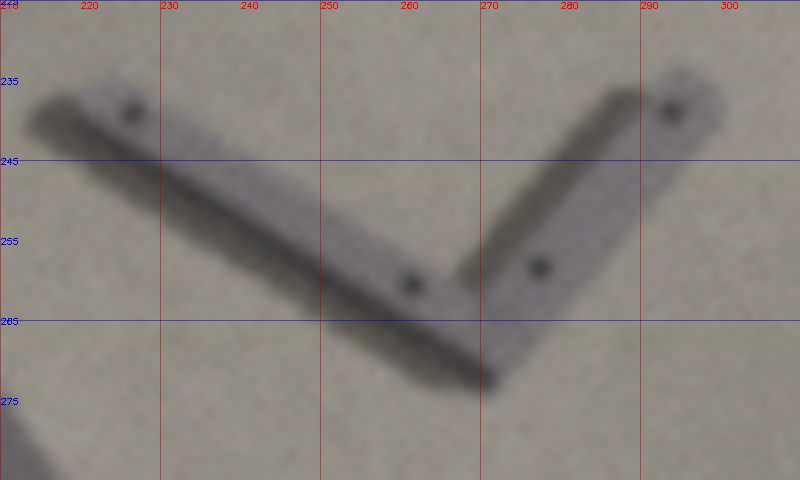

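View pics/b1.png

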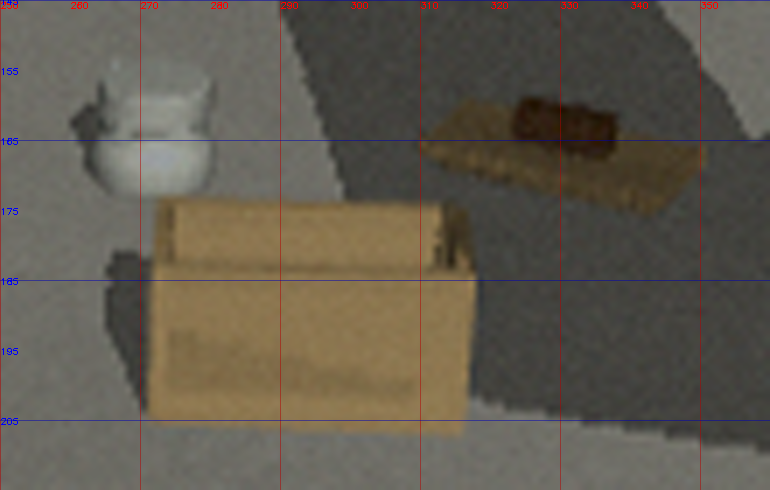

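View pics/b2.png

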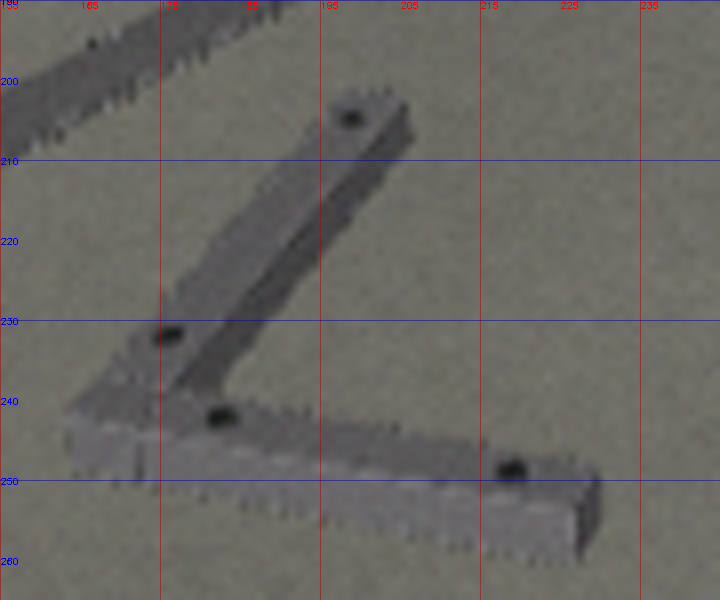

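```bash
cat > fit.py <<'E'
from h import *
from scipy.optimize import least_squares
def T(p,l): 
    c,s=np.cos(p[2]),np.sin(p[2]); return [p[0]+c*l[0]-s*l[1],p[1]+s*l[0]+c*l[1],l[2]]
def fit(obs,p0):
    f=lambda p:np.concatenate([proj(n,T(p,l))-uv for n,uv,l in obs])
    best=min((least_squares(f,[p0[0],p0[1],a],loss="soft_l1") for a in np.radians(range(-180,180,45))),key=lambda s:s.cost)
    return best.x,f(best.x).reshape(-1,2)
def S(x,y): return np.array([165+x/8-.44,130+y/8-.44])
def J(x,y): return np.array([210+x/8-.44,225+y/8-.44])
def B(x,y): return np.array([250+x/7-.43,145+y/7-.43])
def B2(x,y): return np.array([155+x/8-.44,190+y/8-.44])
E
python3 - <<'E'
from fit import *
print("rough box",pt("scene",*S(600,543),0),pt("scene",*S(590,217),.062),"lid",pt("scene",*S(320,120),.03))
L,W=.055,.028
def box(sg):
    # scene A left,B near,C right,D far ; A-D long
    a,b,c,d=[(-L,-W),(-L,W),(L,W),(L,-W)] if sg>0 else [(-L,W),(-L,-W),(L,-W),(L,W)]
    o=[("scene",S(470,392),(*a,.062)),("scene",S(600,430),(*b,.062)),("scene",S(720,250),(*c,.062)),("scene",S(590,215),(*d,.062)),
       ("scene",S(480,522),(*a,0)),("scene",S(603,543),(*b,0)),("scene",S(720,365),(*c,0))]
    # side view front face = B-C
    o+=[("side",B(152,272),(*b,.062)),("side",B(475,272),(*c,.062)),("side",B(157,198),(*a,.062)),("side",B(465,205),(*d,.062)),("side",B(148,417),(*b,0)),("side",B(463,434),(*c,0))]
    return o
for sg in(1,-1):
    p,e=fit(box(sg),[.57,0,0]); print("box",p[:2],np.degrees(p[2]),np.abs(e).max(),"\n",e.round(1).tolist())
l,w=.0535,.0265
for sg in (1,-1):
    a,b,c,d=[(-l,sg*w),(l,sg*w),(l,-sg*w),(-l,-sg*w)]  #left,top,right,bottom scene
    o=[("scene",S(190,158),(*a,.014)),("scene",S(385,57),(*b,.014)),("scene",S(458,105),(*c,.014)),("scene",S(262,222),(*d,.010)),
     ("side",B(418,148),(*d,.011)),("side",B(465,98),(*a,.014)),("side",B(703,148),(*b,.014)),("side",B(655,207),(*c,.014))]
    o=o[:4]+[("side",B(418,146),(*a,.014)),("side",B(465,98),(*b,.014)),("side",B(703,148),(*c,.014)),("side",B(655,207),(*d,.014))] if 0 else o
    p,e=fit(o,[.4,0,0]); print("lid",p[:2],np.degrees(p[2]),"\n",e.round(1).tolist())
h=.018
o=[("scene",J(475,290),(0,0,h)),("scene",J(105,80),(0,-.16,h)),("scene",J(75,98),(.02,-.16,h)),("scene",J(495,375),(.02,.02,h)),("scene",J(655,85),(-.12,0,h)),("scene",J(722,105),(-.12,.02,h)),
("side",B2(340,93),(.02,-.16,h)),("side",B2(405,103),(0,-.16,h)),("side",B2(68,412),(.02,.02,h)),("side",B2(600,465),(-.12,0,h)),("side",B2(578,500),(-.12,.02,h)),("side",B2(580,562),(-.12,.02,0)),("side",B2(175,385),(0,0,h))]
p,e=fit(o,[.6,.2,0]); print("jig",p[:2],np.degrees(p[2]),"\n",e.round(1).tolist())
print("square lid",pt("scene",360,266,.02),"jar",pt("scene",183,176,.02),"tape",pt("scene",306,200,.01))
E
```

```text
rough box [ 0.53272719 -0.06163832  0.        ] [ 0.46207427 -0.16094317  0.062     ] lid [ 0.4955493  -0.31732416  0.03      ]
box [ 0.47324884 -0.0655974 ] 206.15771723932198 31.01653355728041 
 [[30.4, 9.9], [-2.5, -0.6], [-1.2, -0.1], [31.0, 9.3], [29.6, 7.7], [-1.9, -0.6], [-0.8, -0.3], [0.2, -2.8], [0.3, -0.6], [-2.3, 18.8], [2.4, 20.2], [0.3, -1.2], [0.1, -1.2]]
box [ 0.49636049 -0.10935099] -151.1598830938643 1.9915781791182496 
 [[-0.3, 0.1], [0.1, 0.4], [-0.1, 0.3], [0.2, 0.3], [-0.0, -2.0], [0.7, 0.4], [0.3, 0.1], [-0.1, -1.1], [0.2, 0.1], [-0.2, -0.6], [0.0, -0.6], [0.0, 0.7], [0.1, -0.4]]
lid [ 0.49076785 -0.32379231] -177.4161663656664 
 [[-0.0, 0.2], [0.5, 0.2], [0.2, 1.2], [-0.3, 0.6], [-0.6, -0.2], [-0.2, -0.4], [0.7, -0.2], [1.4, -1.6]]
lid [ 0.4914222  -0.32641447] -132.90801425094014 
 [[21.1, 7.4], [2.0, 0.6], [-21.6, -6.1], [-3.0, -0.5], [-0.3, -1.7], [-0.0, 12.0], [1.0, 0.7], [-0.3, -15.0]]
jig [0.61582431 0.18988052] 16.04487162461044 
 [[0.8, 0.8], [0.3, -1.0], [-0.6, 1.4], [0.2, -0.7], [2.8, -2.9], [0.5, -2.1], [0.4, -1.6], [-0.1, -1.7], [-0.6, -0.2], [0.3, -1.0], [-0.4, 0.4], [-0.3, -0.1], [-0.9, -0.6]]
square lid [0.4417013  0.34632451 0.02      ] jar [ 0.63016144 -0.23654243  0.02      ] tape [0.3855604  0.08140974 0.01      ]
```

```bash
cat >> h.py <<'E'
from scipy.spatial.transform import Rotation as Ro
def tool(s=None):
    s=s or r.observe(); return np.array(s["tcp_pos"]),Ro.from_euler("xyz",s["orientation"],degrees=True)
def goal(xyz,yaw_y,s=None):
    """shift mm & rotvec deg from measured pose to tool down, tool y at yaw_y (mod 180)"""
    p,R=tool(s); best=None
    for k in(0,180):
        a=np.radians(yaw_y+k); x=np.array([0,0,-1.]);y=np.array([np.cos(a),np.sin(a),0]);z=np.cross(x,y)
        G=Ro.from_matrix(np.array([x,y,z]).T); rv=(G*R.inv()).as_rotvec(degrees=True)
        if best is None or np.linalg.norm(rv)<np.linalg.norm(best):best=rv
    return ((np.array(xyz)-p)*1000).round(1),best.round(1)
def wray(d,u,v,p,R):
    x,y=u-d["cx"],v-d["cy"];rr=np.hypot(x,y);th=rr/d["fx"]
    c=np.array([np.sin(th)*x/max(rr,1e-9),np.sin(th)*y/max(rr,1e-9),np.cos(th)])
    M=d["mount"]; o=p+R.apply(M[:3,3]); return o,R.apply(M[:3,:3]@c)
def wproj(d,P,p,R):
    M=d["mount"];t=R.inv().apply(np.array(P)-p);c=M[:3,:3].T@(t-M[:3,3])
    th=np.arccos(c[2]/np.linalg.norm(c));n=np.hypot(c[0],c[1]);return np.array([d["cx"]+d["fx"]*th*c[0]/n,d["cy"]+d["fx"]*th*c[1]/n])
E
python3 - <<'E'
from h import *
p,R=tool();print(R.as_matrix().round(3))
print(goal([.491,-.324,.13],92.6)); print(goal([.496,-.109,.13],118.8))
E
```

```text
[[-0.     0.239 -0.971]
 [ 0.    -0.971 -0.239]
 [-1.    -0.    -0.   ]]
(array([323.4, 355.5, -53.3]), array([ -0. ,  -0. , -11.3]))
(array([328.4, 570.5, -53.3]), array([-0. , -0. , 14.9]))
```

```bash
python3 -m inch '40 45 0 0 0 -3; 80 90 0 0 0 -6; 120 135 0 0 0 -9; 165 180 -10 0 0 -11.3; 210 230 -20 0 0 -11.3; 250 275 -30 0 0 -11.3; 290 320 -35 0 0 -11.3; 323 355 -38 0 0 -11.3; 323 355 -38 0 0 -11.3'
python3 - <<'E'
from h import *
p,R=tool();d=r.get_image("wrist");print(p,goal([.491,-.324,.13],92.6));cv2.imwrite("pics/w1.png",d["img"][:,:,::-1])
print(r.observe()["t"])
E
```

```text
t: 1.38
tcp_pos: [0.4922, -0.3224, 0.1454]
orientation: [-67.6, 90.0, 115.2]
wrist_force: [-0.2, -0.8, -0.3]
width: 0.0916
[ 0.49223398 -0.322356    0.14536735] (array([ -0.2,  -0.4, -15.5]), array([-0. , -0. , -0.1]))
1.425
```

View pics/w1.png

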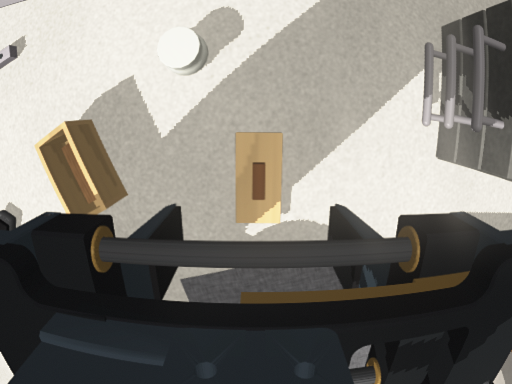

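Run:
```python
from fit import *
p,R=tool();d=r.get_image("wrist")
cv2.imwrite("pics/w1z.png",0*d["img"][:2])
print(wproj(d,[p[0],p[1],.03],p,R), wproj(d,[.4908,-.3238,.03],p,R))
for a,b in((-l,w) for l in(-.0535,.0535) for w in(-.0265,.0265)):print(wproj(d,T([.4908,-.3238,np.radians(2.6)],(a,b,.014)),p,R).round(1))
i=d["img"][:,:,::-1]
crop("",220,120,80,110,7,"pics/w1c.png",i[:, :].copy())
crop("",25,110,110,110,7,"pics/w1b.png",i[:, :].copy())
```

```text
[255.03128362 179.60468541] [255.16829312 180.01000741]
[279.1 130.1]
[231.4 130. ]
[277.4 221.4]
[232.7 221.3]
```

View pics/w1c.png

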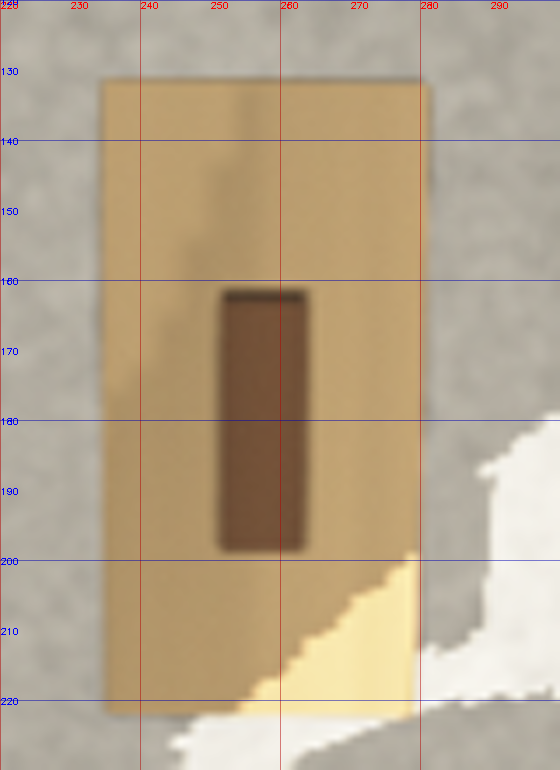

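View pics/w1b.png

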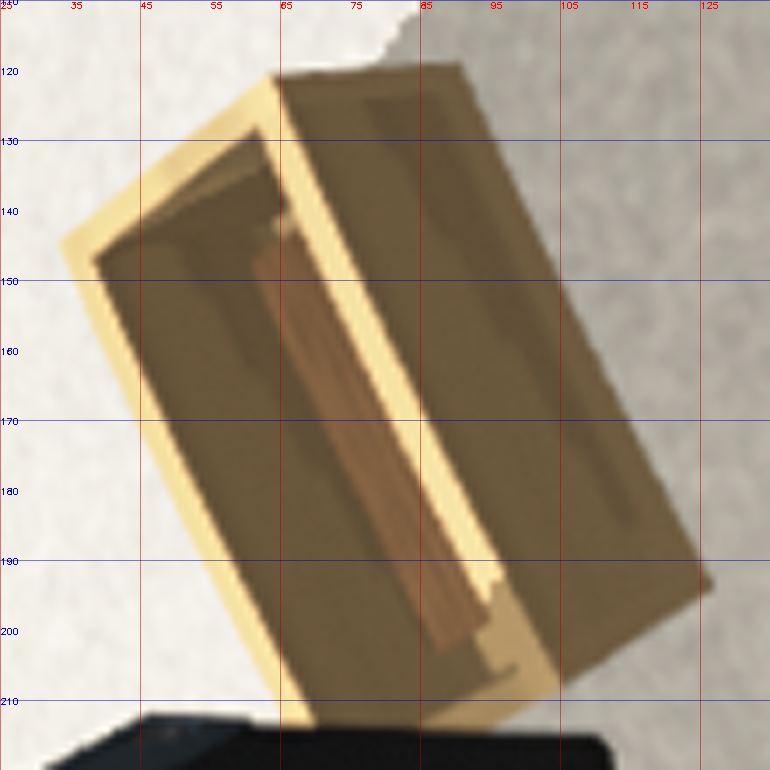

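```bash
cat >> fit.py <<'E'
def fitw(d,p,R,obs,p0):
    f=lambda q:np.concatenate([wproj(d,T(q,l),p,R)-uv for uv,l in obs])
    s=least_squares(f,p0,loss="soft_l1");return s.x,f(s.x).reshape(-1,2)
E
python3 - <<'E'
from fit import *
p,R=tool();d=r.get_image("wrist")
l,w=.0535,.0265
q=lambda x,y:np.array([220+x/7-.43,120+y/7-.43])
o=[(q(103,80),(l,w,.014)),(q(429,80),(l,-w,.014)),(q(413,715),(-l,-w,.014)),(q(103,713),(-l,w,.014)),(q(221,290),(.02,.007,.03)),(q(308,290),(.02,-.007,.03)),(q(306,550),(-.02,-.007,.03)),(q(218,550),(-.02,.007,.03))]
x,e=fitw(d,p,R,o,[.49,-.324,.045]);print("lid",x[:2],np.degrees(x[2]),e.round(1).tolist())
q=lambda x,y:np.array([25+x/7-.43,110+y/7-.43])
L,W=.055,.028
o=[(q(62,242),(L,W,.062)),(q(272,76),(L,-W,.062)),(q(560,686),(-L,-W,.062)),(q(462,63),(L,-W,0)),(q(713,586),(-L,-W,0)),(q(93,258),(L-.006,W-.006,.062)),(q(258,128),(L-.006,-W+.006,.062))]
x,e=fitw(d,p,R,o,[.496,-.109,.5]);print("box",x[:2],np.degrees(x[2]),e.round(1).tolist())
print(goal([.4915,-.3245,.010],92.6))
E
```

```text
lid [ 0.49000061 -0.32687669] 2.0980766699484046 [[-0.6, -1.0], [0.5, -0.5], [0.3, 0.0], [-0.1, -0.1], [-0.3, 1.0], [0.3, 1.1], [0.0, -0.1], [-0.1, -0.2]]
box [ 0.49465216 -0.11125407] 27.532688680632646 [[-0.7, 0.1], [-0.4, -0.4], [0.5, 0.7], [-0.0, -0.2], [0.5, 0.7], [-0.3, -0.2], [0.0, -0.4]]
(array([   1.3,    0.6, -135.6]), array([ 0., -0.,  0.]))
```

Run:
```python
from fit import *
p,R=tool();d=r.get_image("wrist");print(p,tool()[0])
i=d["img"][:,:,::-1]
cv2.imwrite("pics/w2.png",i)
crop("",220,120,80,110,7,"pics/w2c.png",i.copy())
```

```text
[ 0.49019052 -0.32505507  0.14562649] [ 0.4900207  -0.32538449  0.14569485]
```

View pics/w2c.png

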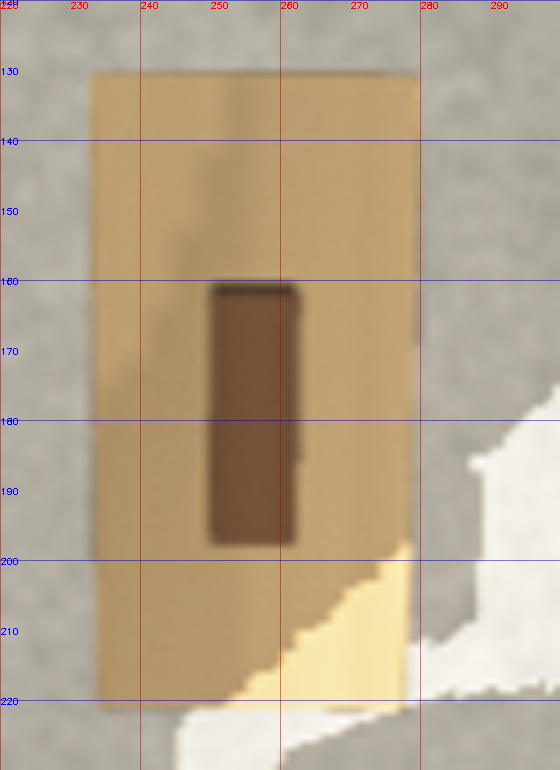

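Run:
```python
from fit import *
p=np.array([.4901,-.3252,.14566]);R=tool()[1];d=r.get_image("wrist")
l,w=.0535,.0265
q=lambda x,y:np.array([220+x/7-.43,120+y/7-.43])
o=[(q(92,72),(l,w,.014)),(q(417,75),(l,-w,.014)),(q(405,710),(-l,-w,.014)),(q(98,709),(-l,w,.014)),(q(212,283),(.02,.007,.03)),(q(299,286),(.02,-.007,.03)),(q(296,545),(-.02,-.007,.03)),(q(210,543),(-.02,.007,.03))]
x,e=fitw(d,p,R,o,[.49,-.324,.045]);print("lid",x[:2],np.degrees(x[2]),e.round(1).tolist())
print(goal([x[0],x[1],.0165],np.degrees(x[2])+90))
```

```text
lid [ 0.49034065 -0.32609432] 2.2112795266605016 [[-0.5, -0.5], [0.8, -0.6], [0.4, -0.1], [-0.4, -0.2], [-0.4, 1.1], [0.2, 0.8], [0.2, -0.2], [-0.2, 0.0]]
(array([   0.4,   -0.6, -129.2]), array([ 0. ,  0. , -0.3]))
```

```bash
python3 -m inch '0 -1 -35 0 0 0; 0 -1 -70 0 0 0; 0 -1 -100 0 0 0; 0 -1 -120 0 0 0; 0 -1 -129 0 0 0; 0 -1 -129 0 0 0; 0 -1 -129 0 0 0' && python3 -m inch '0 0 0 0 0 0; 0 0 0 0 0 0; 0 0 0 0 0 0; 0 0 0 0 0 0; 0 0 0 0 0 0; 0 0 0 0 0 0; 0 0 0 0 0 0' 0.05
```

```text
t: 2.5
tcp_pos: [0.4912, -0.3261, 0.0176]
orientation: [142.2, 89.9, -35.2]
wrist_force: [-0.5, 0.1, 0.2]
width: 0.0909
t: 3.38
tcp_pos: [0.4906, -0.3257, 0.0166]
orientation: [-32.9, 90.0, 149.7]
wrist_force: [-1.5, -1.0, -0.1]
width: 0.0237
```

```bash
python3 -m inch '0 0 0 0 0 0; 0 0 0 0 0 0; 0 0 0 0 0 0; 0 0 0 0 0 0' && python3 -m inch '0 0 20 0 0 0; 0 0 50 0 0 0; 0 0 85 0 0 0; 0 0 110 0 0 0; 0 0 110 0 0 0; 0 0 110 0 0 0;0 0 110 0 0 0;0 0 110 0 0 0'
python3 - <<'E'
from fit import *
p,R=tool();d=r.get_image("wrist");print(p,tool()[0],r.observe()["width"])
i=d["img"][:,:,::-1]
cv2.imwrite("pics/w3.png",i)
print(goal([.4947,-.1113,.14],27.5+90))
E
```

```text
t: 3.88
tcp_pos: [0.4906, -0.3256, 0.0166]
orientation: [-34.2, 90.0, 148.4]
wrist_force: [0.1, -0.2, -0.0]
width: 0.005
t: 4.88
tcp_pos: [0.4903, -0.3254, 0.1259]
orientation: [-39.1, 89.9, 143.4]
wrist_force: [0.1, -0.2, 0.1]
width: 0.0046
[ 0.49026372 -0.32540809  0.12593804] [ 0.49034028 -0.32545076  0.12602565] 0.0044709037683313396
(array([  4.4, 214.2,  14. ]), array([-0. , -0.1, 24.9]))
```

View pics/w3.png

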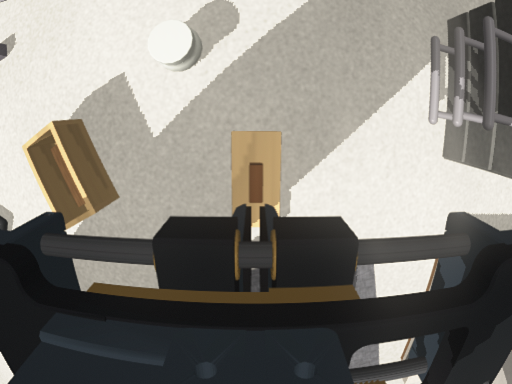

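The fingers closed fully without the bar between them, and the lid is still at about (256,180). I'll check where the gripper really is from the fixed cameras.

Run:
```python
from fit import *
p,R=tool();print(p)
for n in("scene","side"):
    cv2.imwrite(f"pics/{n}4.png",cam(n)["img"][:,:,::-1]); print(n,proj(n,p),proj(n,[p[0],p[1],0]))
d=r.get_image("wrist");print(wproj(d,p,p,R))
```

```text
[ 0.49034028 -0.32545076  0.12602565]
scene [201.33214838 120.05825049] [205.52193644 149.45568427]
side [333.61336249 127.69531425] [329.60286323 169.3123099 ]
[255.04429277 213.35913318]
```

View pics/scene4.png

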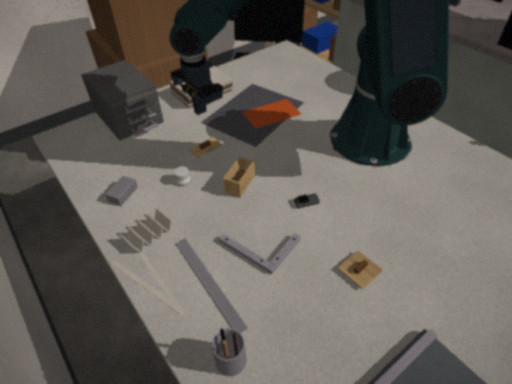

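View pics/side4.png

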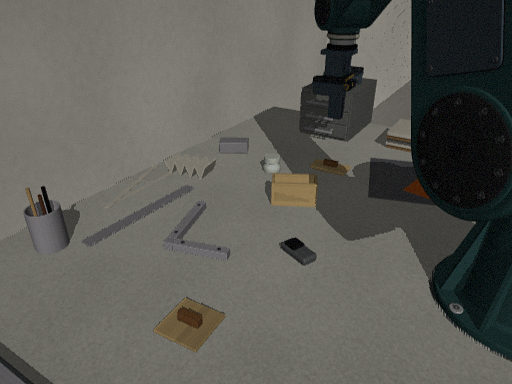

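Run:
```python
from fit import *
crop("",165,50,75,70,9,"pics/s4c.png",cv2.imread("pics/scene4.png"))
crop("",300,60,75,70,9,"pics/d4c.png",cv2.imread("pics/side4.png"))
```

```text
(no output)
```

View pics/s4c.png

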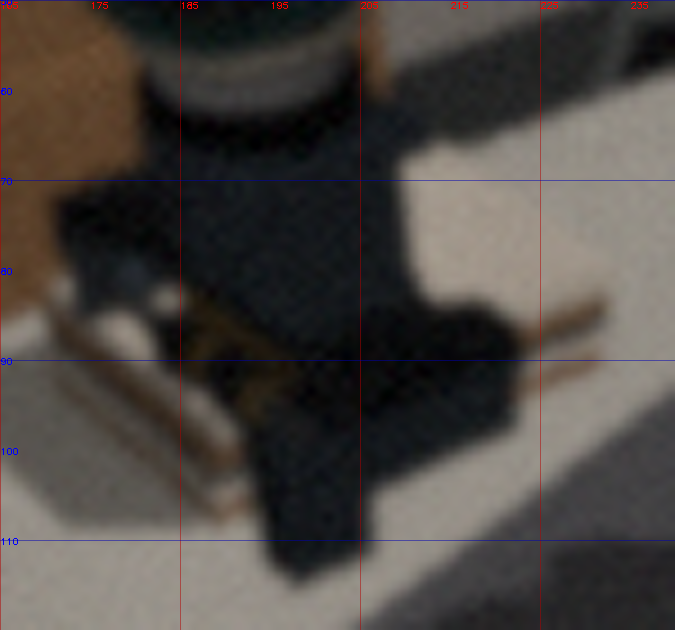

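View pics/d4c.png

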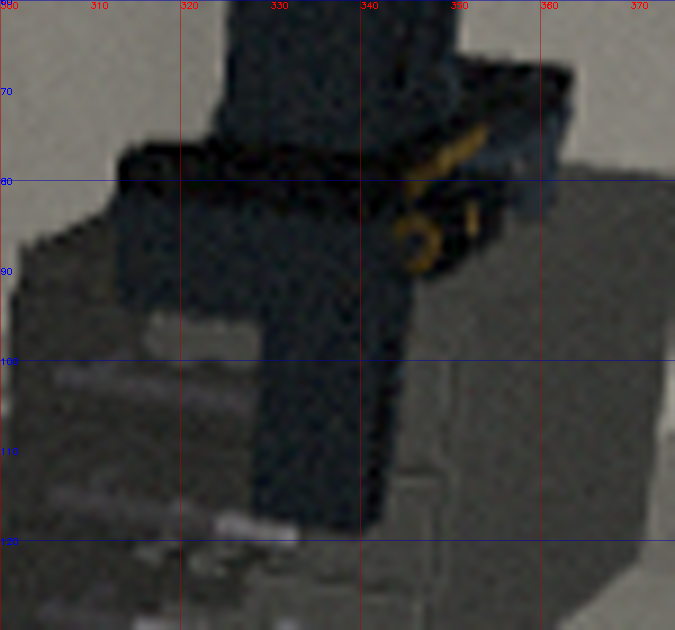

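Run:
```python
from fit import *
f=lambda P:np.concatenate([proj("scene",P)-[200.2,110.3],proj("side",P)-[335,116.5]])
s=least_squares(f,[.49,-.32,.13]);print(s.x,s.fun.round(1),tool()[0])
```

```text
[ 0.4890842  -0.32722682  0.15920478] [-0.   0.9  0.4 -0.6] [ 0.49058856 -0.32562887  0.12649693]
```

Run:
```python
from fit import *
p=np.array([.4901,-.3252,.14566]);R=tool()[1];d=r.get_image("wrist")
l,w=.0535,.0265
q=lambda x,y:np.array([220+x/7-.43,120+y/7-.43])
o=[(q(92,72),(l,w,.014)),(q(417,75),(l,-w,.014)),(q(405,710),(-l,-w,.014)),(q(98,709),(-l,w,.014)),(q(212,283),(.02,.007,.03)),(q(299,286),(.02,-.007,.03)),(q(296,545),(-.02,-.007,.03)),(q(210,543),(-.02,.007,.03))]
f=lambda q:np.concatenate([wproj(d,T(q,l),p+[0,0,q[3]],R)-uv for uv,l in o])
s=least_squares(f,[.49,-.325,.04,0]);print(s.x,s.fun.reshape(-1,2).round(1).tolist())
```

```text
[ 0.49003986 -0.32607498  0.03960324  0.00180398] [[-0.4, -0.3], [0.6, -0.5], [0.3, -0.4], [-0.3, -0.4], [-0.4, 1.2], [0.1, 0.8], [0.2, -0.4], [-0.2, -0.2]]
```

The wrist camera agrees with the reported arm pose. Both fixed cameras put the finger ends about 33 mm behind the reported TCP, at z≈0.159 against 0.126. That explains the miss, so I'll reopen, go lower step by step and watch the force and pictures.

```bash
python3 -m inch '0 0 0 0 0 0;0 0 0 0 0 0;0 0 0 0 0 0;0 0 -30 0 0 0; 0 0 -65 0 0 0; 0 0 -100 0 0 0; 0 0 -120 0 0 0; 0 0 -130 0 0 0;0 0 -130 0 0 0;0 0 -130 0 0 0' 0.6;  python3 - <<'E'
from fit import *
p,R=tool();print(p)
for n in("scene","side"):
    cv2.imwrite(f"pics/{n}5.png",cam(n)["img"][:,:,::-1]); print(n,proj(n,p),proj(n,[p[0],p[1],0]))
crop("",165,90,75,70,5,"pics/s5c.png",cv2.imread("pics/scene5.png"))
crop("",290,110,75,70,9,"pics/d5c.png",cv2.imread("pics/side5.png"))
E
```

```text
t: 6.48
tcp_pos: [0.4912, -0.3261, -0.0024]
orientation: [142.4, 89.9, -35.0]
wrist_force: [0.2, -0.6, 0.5]
width: 0.0547
[ 0.49124568 -0.32609076 -0.00237376]
scene [205.2823236  149.98527002] [205.20824888 149.46823914]
side [329.32866447 169.90377216] [329.39993227 169.16200877]
```

View pics/d5c.png

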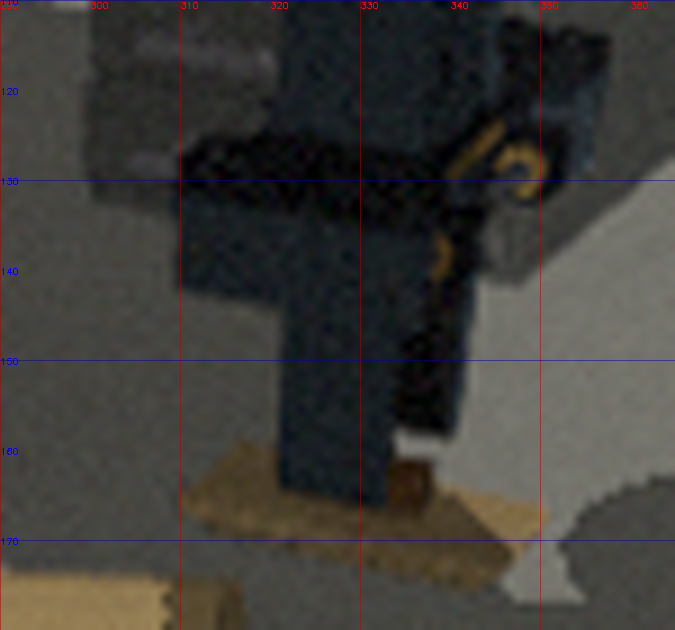

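View pics/s5c.png

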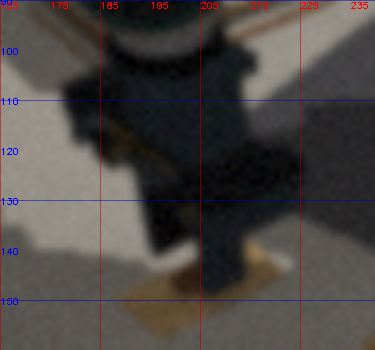

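Run:
```python
from fit import *
p,R=tool();print(p)
for z in(.02,.025,.03,.035):
  for dy in(.027,.040): print(z,dy,proj("side",[p[0]+.016,p[1]+dy,z]).round(1),proj("side",[p[0]-.016,p[1]+dy,z]).round(1))
```

```text
[ 0.49114015 -0.32603746 -0.00243901]
0.02 0.027 [321. 165.] [331.5 167.5]
0.02 0.04 [319.1 166.6] [329.7 169.1]
0.025 0.027 [321.1 163.4] [331.7 165.9]
0.025 0.04 [319.2 165. ] [329.8 167.5]
0.03 0.027 [321.3 161.7] [331.8 164.2]
0.03 0.04 [319.4 163.3] [330.  165.9]
0.035 0.027 [321.4 160.1] [332.  162.6]
0.035 0.04 [319.5 161.7] [330.1 164.2]
```

```bash
python3 -m inch '0 0 -4 0 0 0;0 0 -8 0 0 0;0 0 -8 0 0 0;0 0 -8 0 0 0' && python3 -m inch '0 0 0 0 0 0; 0 0 0 0 0 0; 0 0 0 0 0 0; 0 0 0 0 0 0; 0 0 0 0 0 0; 0 0 0 0 0 0; 0 0 0 0 0 0; 0 0 0 0 0 0' 0.02
```

```text
t: 7.12
tcp_pos: [0.4905, -0.3256, -0.0115]
orientation: [-43.6, 90.0, 139.0]
wrist_force: [0.1, -0.6, 0.8]
width: 0.0545
t: 8.12
tcp_pos: [0.4906, -0.3257, -0.0114]
orientation: [145.1, 90.0, -32.3]
wrist_force: [0.1, 1.1, 0.6]
width: 0.0137
```

```bash
python3 -m inch '0 0 15 0 0 0; 0 0 40 0 0 0; 0 0 70 0 0 0; 0 0 95 0 0 0; 0 0 110 0 0 0; 0 0 110 0 0 0; 0 0 110 0 0 0';python3 - <<'E'
from fit import *
p,R=tool();d=r.get_image("wrist");print(p,tool()[0],r.observe()["width"])
i=d["img"][:,:,::-1]
cv2.imwrite("pics/w6.png",i)
crop("",10,110,110,110,7,"pics/w6b.png",i.copy())
crop("",200,80,120,140,5,"pics/w6l.png",i.copy())
E
```

```text
t: 9.0
tcp_pos: [0.4902, -0.3253, 0.0979]
orientation: [-38.5, 89.9, 144.0]
wrist_force: [-0.2, -0.6, -0.5]
width: 0.0137
[ 0.49015051 -0.32530605  0.09786294] [ 0.49005075 -0.32529166  0.09767855] 0.01375860377867158
```

View pics/w6b.png

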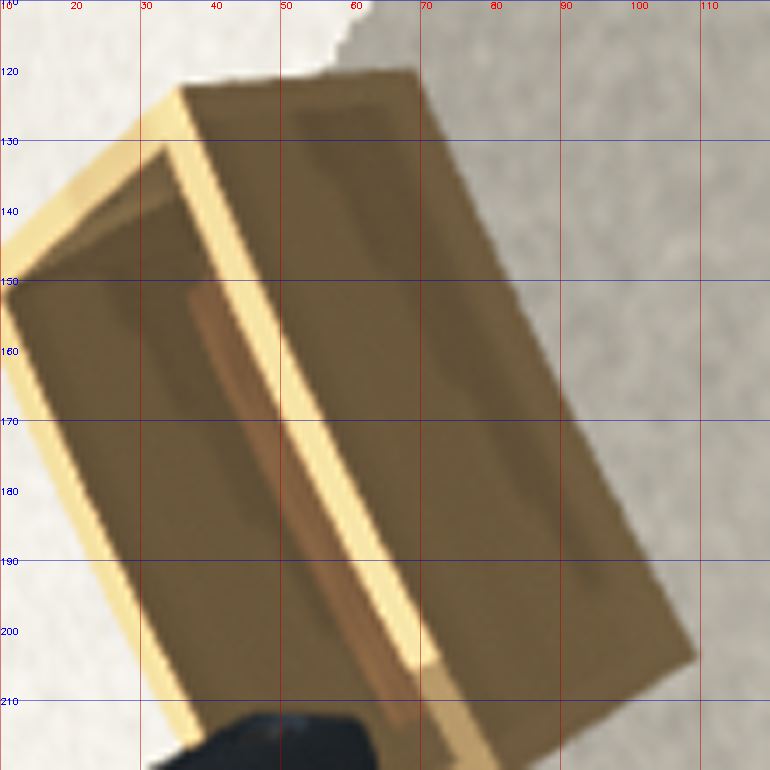

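View pics/w6l.png

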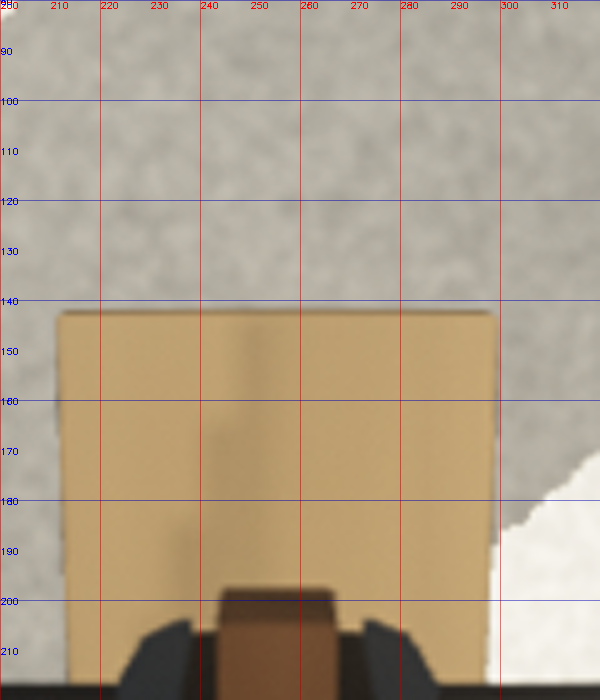

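Run:
```python
from fit import *
p,R=tool();d=r.get_image("wrist");print(p)
L,W=.055,.028
q=lambda x,y:np.array([10+x/7-.43,110+y/7-.43])
o=[(q(180,88),(L,-W,.062)),(q(415,68),(L,-W,0)),(q(697,657),(-L,-W,0)),(q(165,150),(L-.006,-W+.006,.062)),(q(8,295),(L-.006,W-.006,.062))]
x,e=fitw(d,p,R,o,[.496,-.109,.5]);print("box w6",x[:2],np.degrees(x[2]),e.round(1).tolist())
q=lambda x,y:np.array([200+x/5-.4,80+y/5-.4])
l,w=.0535,.0265
o=[(q(58,312),(l,w,.006)),(q(494,312),(l,-w,.006)),(q(220,590),(.02,.007,.022)),(q(335,590),(.02,-.007,.022))]
f=lambda k:np.concatenate([wproj(d,np.add(T(k[:3],m),[0,0,k[3]]),p,R)-uv for uv,m in o])
s=least_squares(f,[.49,-.3255,.04,.117]);print("lid",s.x[:2]-p[:2],np.degrees(s.x[2]),s.x[3]-p[2],s.fun.round(1)); print(goal([.4948,-.111,.1],117.8))
```

```text
[ 0.49005075 -0.32529166  0.09767855]
box w6 [ 0.49454621 -0.11057531] 27.6097571030847 [[-0.4, -0.1], [0.2, 0.1], [0.6, 0.7], [0.2, -0.6], [-1.2, 0.1]]
lid [-0.0011027 -0.0001006] 2.723687553114049 0.006913017151716369 [ 1.8 -1.1 -1.6 -1.3 -0.3  1.2  0.1  1.1]
(array([  4.7, 214.3,   2.4]), array([-0. , -0.1, 25.2]))
```

Run:
```python
from fit import *
p,R=tool()
crop("",290,80,75,70,9,"pics/d7c.png",cam("side")["img"][:,:,::-1].copy())
for dz in(.007,.0195):
  for a in((.0535,.0265),(-.0535,.0265),(-.0535,-.0265),(.0535,-.0265)):print(dz,proj("side",T([p[0],p[1],np.radians(2.2)],(*a,p[2]+dz+.006))).round(1))
```

```text
0.007 [311.4 132.6]
0.007 [348.8 139.5]
0.007 [355.1 133.5]
0.007 [318.7 127.1]
0.0195 [311.7 128.3]
0.0195 [349.3 135.1]
0.0195 [355.6 129.2]
0.0195 [319.1 122.9]
```

View pics/d7c.png

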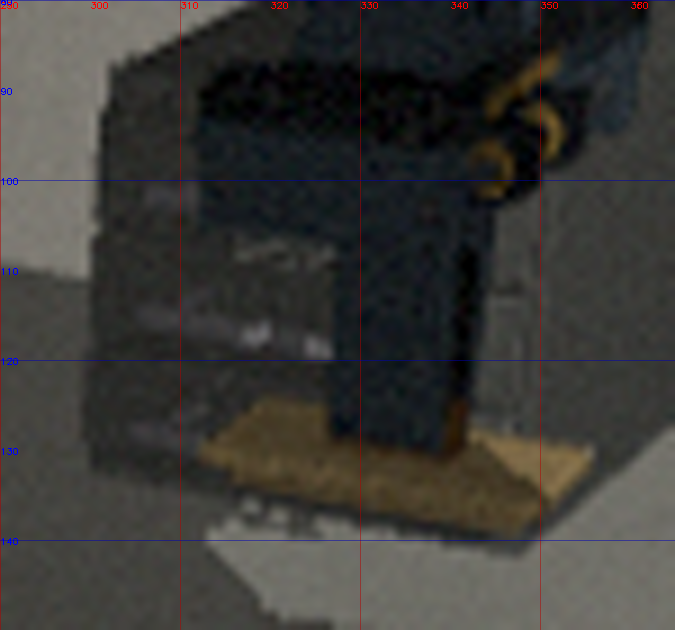

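```bash
python3 -m inch '1 30 2 0 0 4; 2 70 2 0 0 10; 3 110 2 0 0 16; 4 150 2 0 0 21; 5 185 2 0 0 25.4; 5 205 2 0 0 25.4; 5 214 2 0 0 25.4; 5 214 2 0 0 25.4; 5 214 2 0 0 25.4'
python3 - <<'E'
from fit import *
import time
r.get_image("side")
p,R=tool();d=r.get_image("wrist");print(p,tool()[0],r.observe()["width"])
i=d["img"][:,:,::-1]
cv2.imwrite("pics/w8.png",i)
crop("",190,110,130,130,6,"pics/w8b.png",i.copy())
crop("",250,110,90,100,8,"pics/d8.png",cam("side")["img"][:,:,::-1].copy())
crop("",205,125,70,80,9,"pics/s8.png",cam("scene")["img"][:,:,::-1].copy())
E
```

```text
t: 10.28
tcp_pos: [0.4958, -0.1124, 0.1006]
orientation: [114.3, 90.0, -37.8]
wrist_force: [-0.6, -0.2, -0.9]
width: 0.0136
[ 0.49567599 -0.11236766  0.10060371] [ 0.49564569 -0.11234402  0.10061164] 0.013592557752732846
```

View pics/w8b.png

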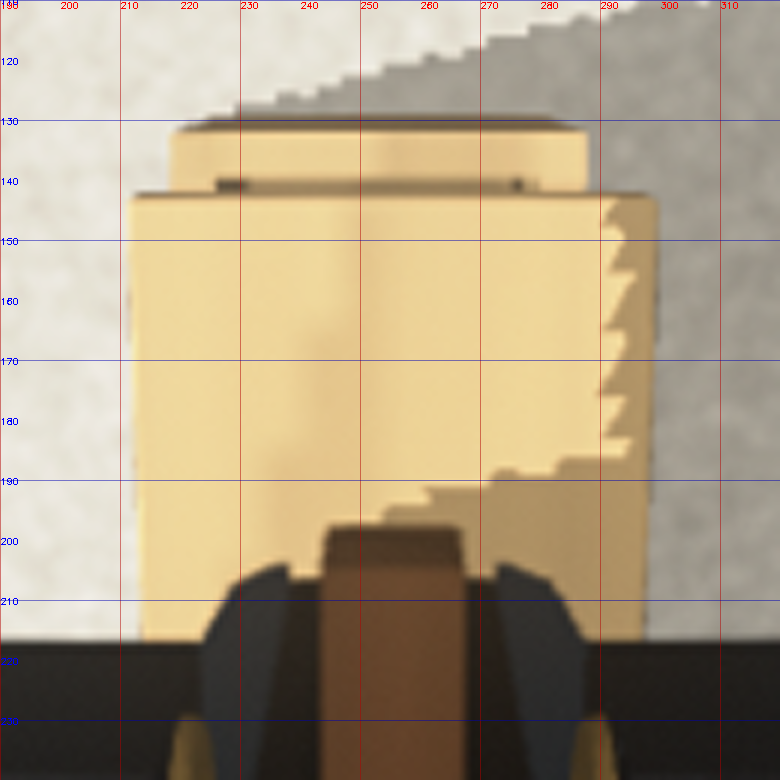

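View pics/d8.png

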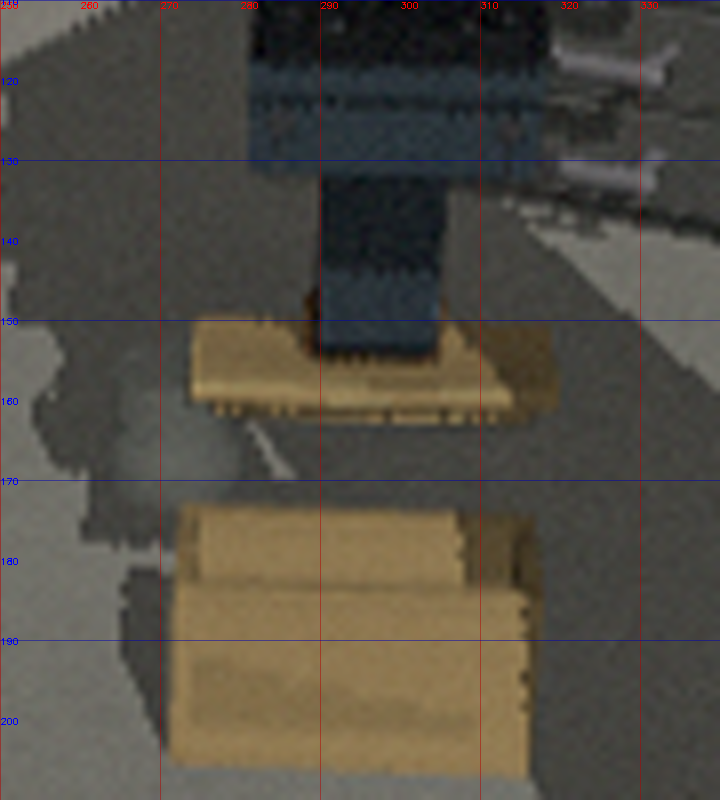

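View pics/s8.png

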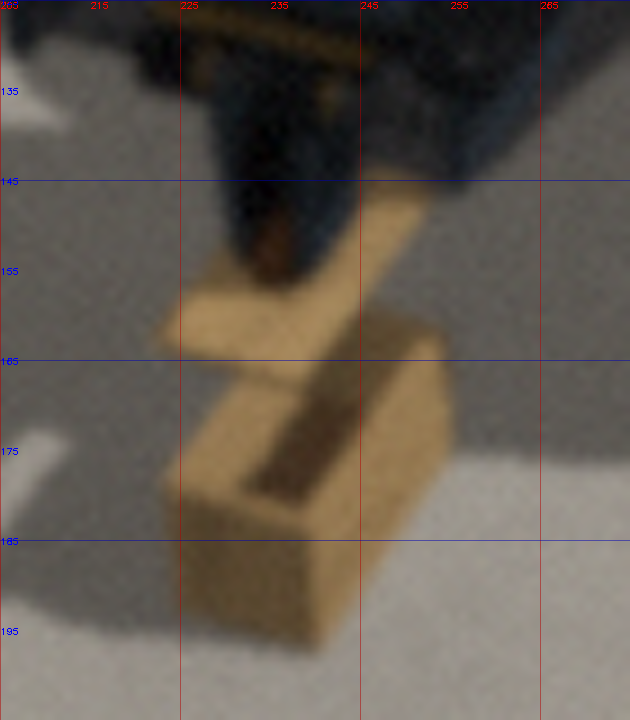

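Run:
```python
from fit import *
p,R=tool();d=r.get_image("wrist");ty=R.apply([0,1,0]);print(p,"tool y",ty, "yaw",np.degrees(np.arctan2(ty[1],ty[0])))
a=np.arctan2(ty[1],ty[0])-np.pi/2; ux=np.array([np.cos(a),np.sin(a)]);
print("image right is tool y; camera at",p+R.apply(d["mount"][:3,3]))
q=lambda x,y:np.array([190+x/6-.42,110+y/6-.42])
def hit(uv,z):
    o,k=wray(d,*uv,p,R);return (o+k*(z-o[2])/k[2])[:2]
for nm,A,B,z in(("box",(170,132),(587,132),.062),("boxbot",(180,125),(580,125),.062),("lid",(133,195),(655,195),p[2]+.0255),("lid12",(133,195),(655,195),p[2]+.014)):
    P,Q=hit(q(*A),z),hit(q(*B),z);m=(P+Q)/2
    rel=m-p[:2]; print(nm,"len",np.linalg.norm(P-Q),"mid",m,"along-tool: y",rel@ty[:2],"away",rel@(-R.apply([0,0,1])[:2]))
# bar
P,Q=hit(q(325,527),p[2]+.0415),hit(q(462,527),p[2]+.0415);m=(P+Q)/2-p[:2];print("bar far end",np.linalg.norm(P-Q),m@ty[:2],m@(-R.apply([0,0,1])[:2]))
```

```text
[ 0.49559835 -0.11215713  0.10061412] tool y [ 4.67986361e-01 -8.83735688e-01  1.63873393e-05] yaw -62.09633392508393
image right is tool y; camera at [ 0.55439755 -0.08011786  0.30085247]
box len 0.05577679566071555 mid [ 0.54386334 -0.08371887] along-tool: y -0.0025445454070124277 away 0.05596220894275272
boxbot len 0.05345976505873587 mid [ 0.5447769  -0.08346649] along-tool: y -0.002340050222527285 away 0.056887666604995064
lid len 0.051433796919405216 mid [ 0.54197429 -0.08698674] along-tool: y -0.0005406674229936662 away 0.05276347370235933
lid12 len 0.05481879323480949 mid [ 0.54115669 -0.0874388 ] along-tool: y -0.0005237961172209688 away 0.051829366890579216
bar far end 0.012648324156656008 -0.0005993562046398855 0.0233086797876161
```

```bash
python3 -m inch '1 3 0 0 0 0; 1 3 -15 0 0 0; 1 3 -30 0 0 0; 1 3 -42 0 0 0; 1 3 -47 0 0 0; 1 3 -47 0 0 0; 1 3 -47 0 0 0'
python3 - <<'E'
from fit import *
p,R=tool();d=r.get_image("wrist");print(p,tool()[0],r.observe()["width"])
i=d["img"][:,:,::-1]
crop("",190,110,130,130,6,"pics/w9b.png",i.copy())
crop("",250,130,90,80,8,"pics/d9.png",cam("side")["img"][:,:,::-1].copy())
crop("",205,135,70,70,9,"pics/s9.png",cam("scene")["img"][:,:,::-1].copy())
E
```

```text
t: 11.4
tcp_pos: [0.4969, -0.1087, 0.0539]
orientation: [137.3, 90.0, -14.7]
wrist_force: [0.2, 0.3, -0.5]
width: 0.0137
[ 0.4968821  -0.10873144  0.05393673] [ 0.49694283 -0.10873017  0.05402598] 0.013354583471706644
```

View pics/w9b.png

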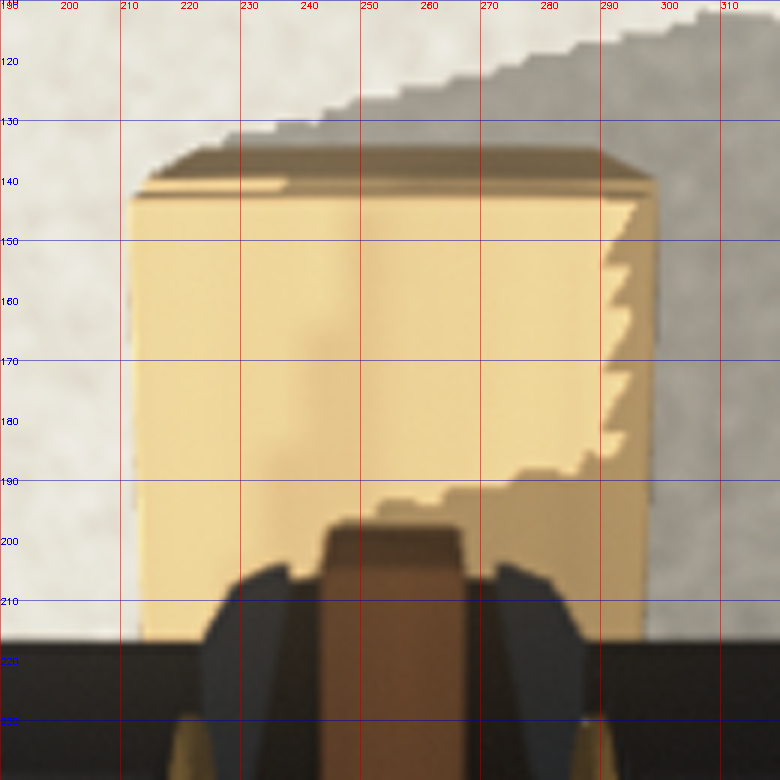

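View pics/d9.png

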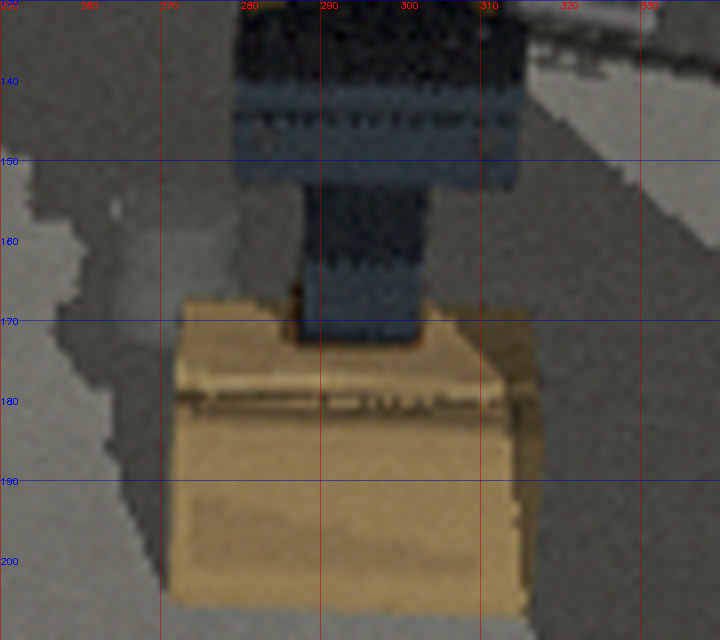

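View pics/s9.png

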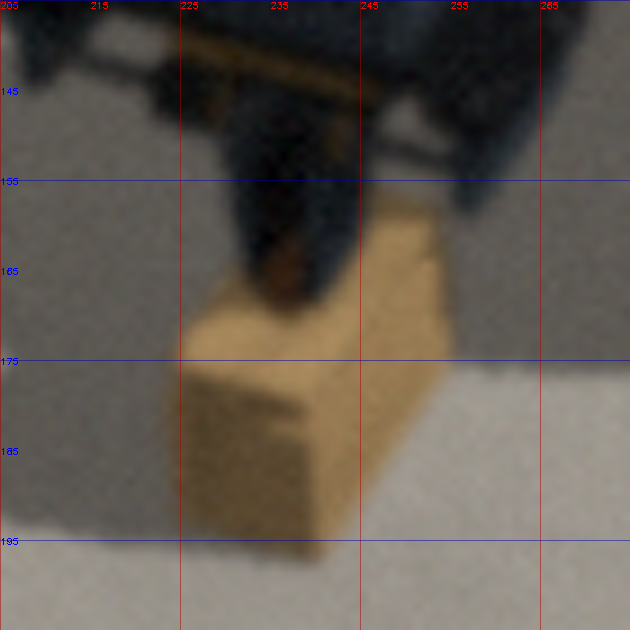

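```bash
python3 -m inch '-0.5 -1 0 0 0 0; -0.5 -1 -3 0 0 0; -0.5 -1 -6 0 0 0; -0.5 -1 -8 0 0 0; -0.5 -1 -8 0 0 0' && python3 -m inch '0 0 -2 0 0 0; 0 0 -4 0 0 0; 0 0 -4 0 0 0'
```

```text
t: 12.18
tcp_pos: [0.496, -0.1096, 0.0454]
orientation: [-42.6, 90.0, 165.3]
wrist_force: [0.1, 0.4, -0.8]
width: 0.0135
t: 12.55
tcp_pos: [0.4963, -0.1096, 0.0424]
orientation: [-63.9, 90.0, 144.0]
wrist_force: [-7.3, 2.0, 19.8]
width: 0.0141
```

```bash
python3 -m inch '0 0 0 0 0 0; 0 0 0 0 0 0; 0 0 0 0 0 0; 0 0 0 0 0 0' 0.45 && python3 -m inch '0 0 10 0 0 0; 0 0 30 0 0 0; 0 0 60 0 0 0; 0 0 60 0 0 0; 0 0 60 0 0 0' 1
python3 - <<'E'
from fit import *
p,R=tool();d=r.get_image("wrist");print(p,tool()[0],r.observe()["width"],r.observe()["wrist_force"])
i=d["img"][:,:,::-1]
crop("",190,110,130,130,6,"pics/w10.png",i.copy())
crop("",250,130,90,80,8,"pics/d10.png",cam("side")["img"][:,:,::-1].copy())
crop("",205,135,70,70,9,"pics/s10.png",cam("scene")["img"][:,:,::-1].copy())
E
```

```text
t: 13.05
tcp_pos: [0.4961, -0.1096, 0.0415]
orientation: [-48.6, 90.0, 159.3]
wrist_force: [0.4, -0.1, 0.1]
width: 0.0413
t: 13.68
tcp_pos: [0.496, -0.1096, 0.1016]
orientation: [139.9, 90.0, -12.2]
wrist_force: [-0.1, -0.3, -0.2]
width: 0.0881
[ 0.49599588 -0.10961518  0.10164138] [ 0.49569631 -0.10953016  0.10120899] 0.09037024481598575 [ 0.27575166 -0.29370253 -0.01991736]
```

View pics/w10.png

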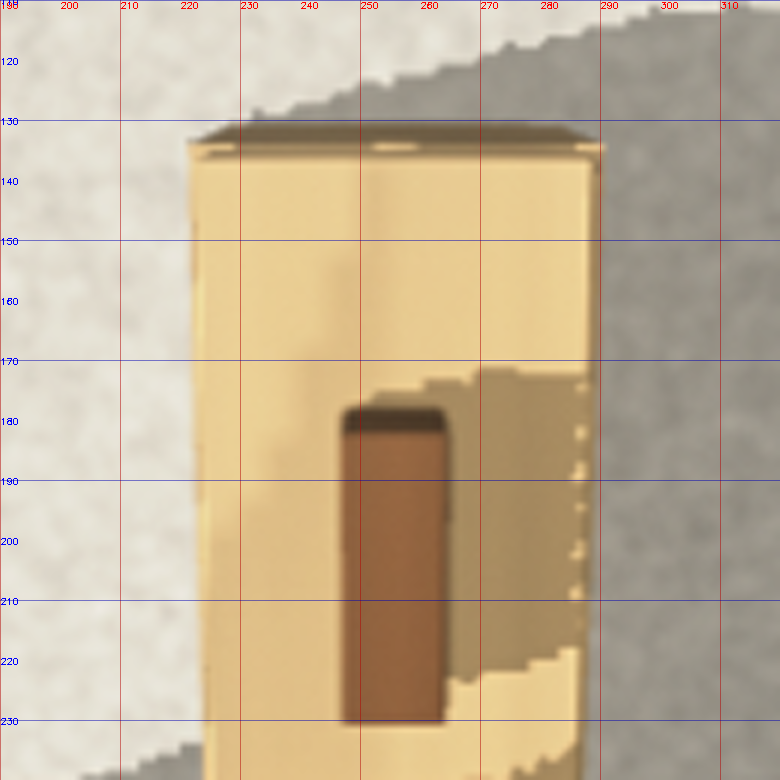

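View pics/d10.png

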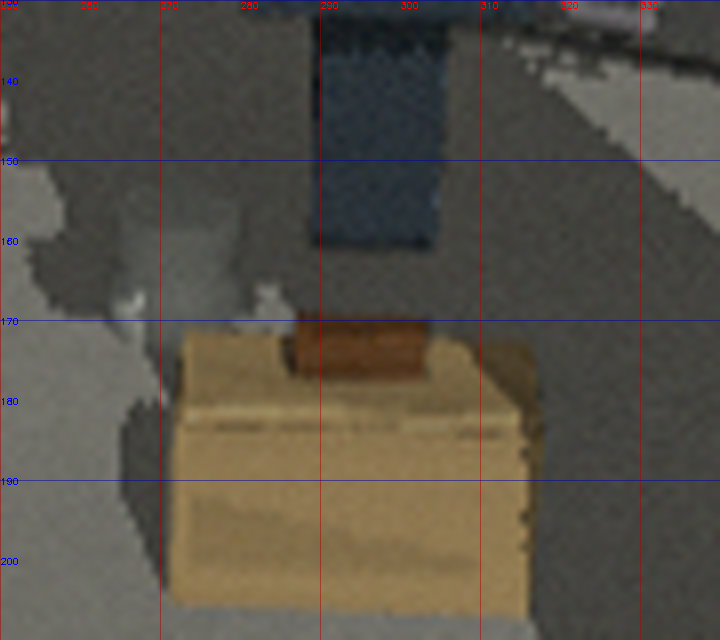

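View pics/s10.png

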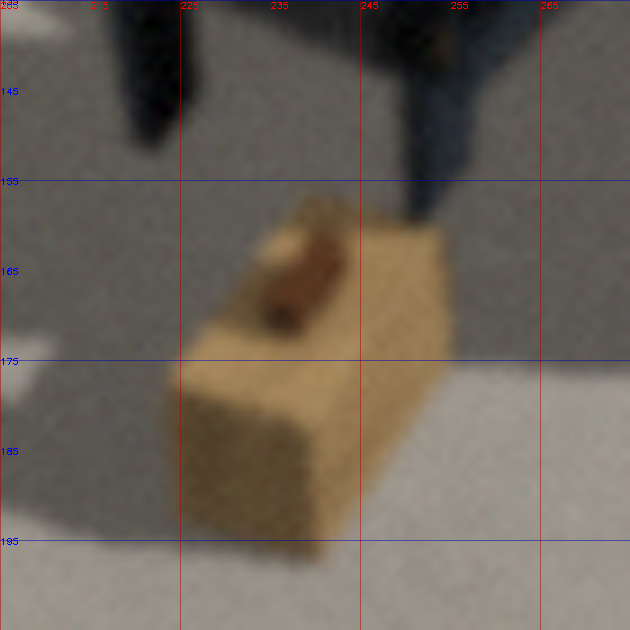

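Run:
```python
from fit import *
r_=lambda n,xy,v:least_squares(lambda z:proj(n,[*xy,z[0]])[1]-v,[.15]).x[0]
# d8: p=.4956,-.1123,.1006 closed 14mm ; near side direction = -tool y? tool y=(.468,-.884) -> +y world side is -ty
for off in(.007,.02,.035): 
    xy=np.array([.4956,-.1123])-off*np.array([.468,-.884]); print("d8",off,"tip",r_("side",xy,154),"carrier bottom",r_("side",xy,131.5))
for off in(0,.038,.045,.06): 
    xy=np.array([.496,-.1096])-off*np.array([.468,-.884]); print("d10",off,"tip",r_("side",xy,160.5),"body bottom",r_("side",xy,131.5))
print(proj("side",[.496,-.1096,.106]))
print(goal([.4962,-.1095,-.002],117.8))
crop("",240,60,110,110,6,"pics/d10b.png",cam("side")["img"][:,:,::-1].copy())
```

```text
d8 0.007 tip 0.12654707497587173 carrier bottom 0.1820480976514009
d8 0.02 tip 0.13205535659859213 carrier bottom 0.18673625748684977
d8 0.035 tip 0.1384110661632704 carrier bottom 0.19214567268151933
d10 0 tip 0.10772818026588772 body bottom 0.18027688125193014
d10 0.038 tip 0.12454815813005995 body bottom 0.19398073307852884
d10 0.045 tip 0.127646575105037 body bottom 0.19650512683606175
d10 0.06 tip 0.13428604005141867 body bottom 0.2019145420307751
[295.08183545 161.1649547 ]
(array([   0.6,    0. , -103. ]), array([-0. , -0.1, -0.2]))
```

View pics/d10b.png

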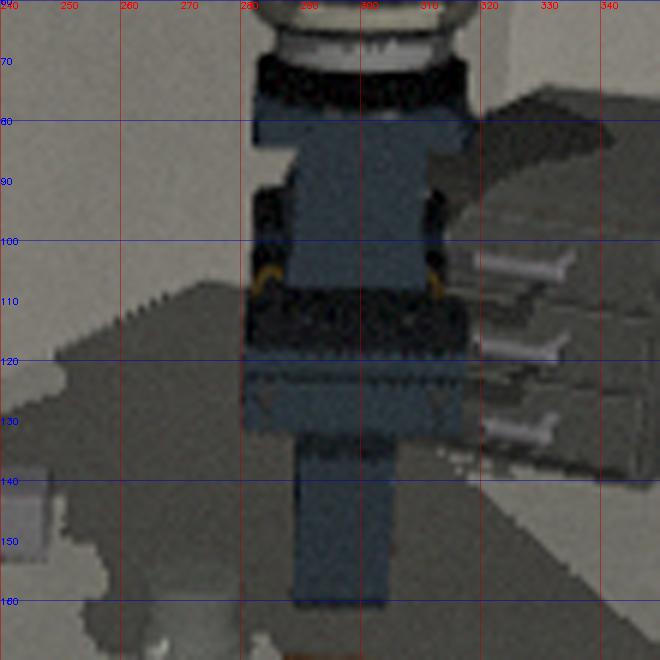

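```bash
python3 -m inch '0.5 0 -30 0 0 0; 0.5 0 -60 0 0 0; 0.5 0 -80 0 0 0; 0.5 0 -92 0 0 0; 0.5 0 -99 0 0 0; 0.5 0 -99 0 0 0;0.5 0 -99 0 0 0'
python3 - <<'E'
from fit import *
p,R=tool();print(p)
d=r.get_image("wrist");cv2.imwrite("pics/w11.png",d["img"][:,:,::-1])
crop("",250,110,90,100,8,"pics/d11.png",cam("side")["img"][:,:,::-1].copy())
E
```

```text
t: 14.75
tcp_pos: [0.4971, -0.1098, 0.0032]
orientation: [136.8, 89.9, -15.2]
wrist_force: [0.1, -0.1, -0.3]
width: 0.0913
[ 0.49705535 -0.10975798  0.00320485]
```

View pics/d11.png

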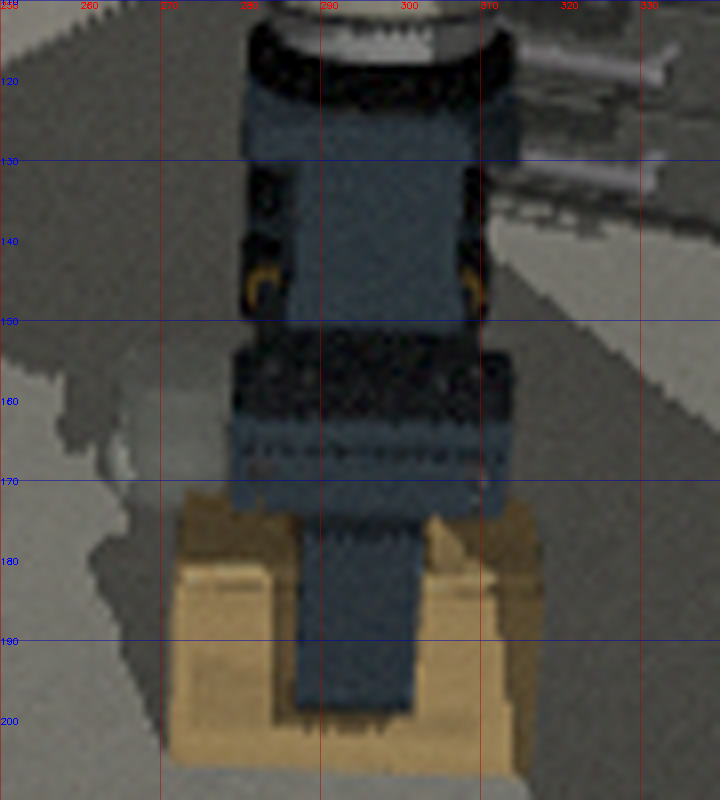

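View pics/w11.png

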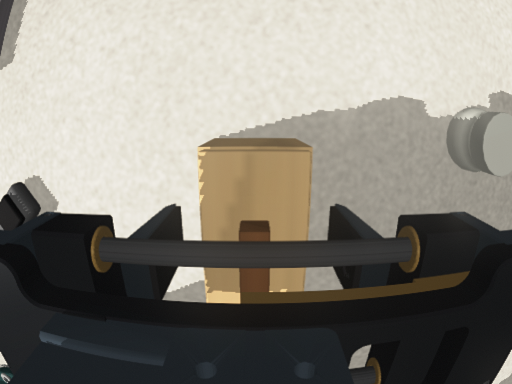

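```bash
python3 -m inch '0 0 0 0 0 0; 0 0 0 0 0 0; 0 0 0 0 0 0; 0 0 0 0 0 0; 0 0 0 0 0 0; 0 0 0 0 0 0' 0.4 && python3 -m inch '0 0 3 0 0 0; 0 0 8 0 0 0; 0 0 12 0 0 0; 0 0 12 0 0 0;0 0 12 0 0 0'
python3 - <<'E'
from fit import *
s=r.observe();print(s["tcp_pos"],s["wrist_force"],s["width"])
crop("",250,110,90,100,8,"pics/d12.png",cam("side")["img"][:,:,::-1].copy())
E
```

```text
t: 15.6
tcp_pos: [0.4966, -0.1096, 0.0027]
orientation: [-173.9, 90.0, 34.0]
wrist_force: [-0.9, 0.6, 1.1]
width: 0.0561
t: 16.23
tcp_pos: [0.4966, -0.1096, 0.0146]
orientation: [128.0, 90.0, -24.1]
wrist_force: [-0.7, 0.7, -4.1]
width: 0.056
[ 0.49658031 -0.10964232  0.01463515] [-0.72218098  0.66170728 -4.07899853] 0.05597001924195052
```

View pics/d12.png

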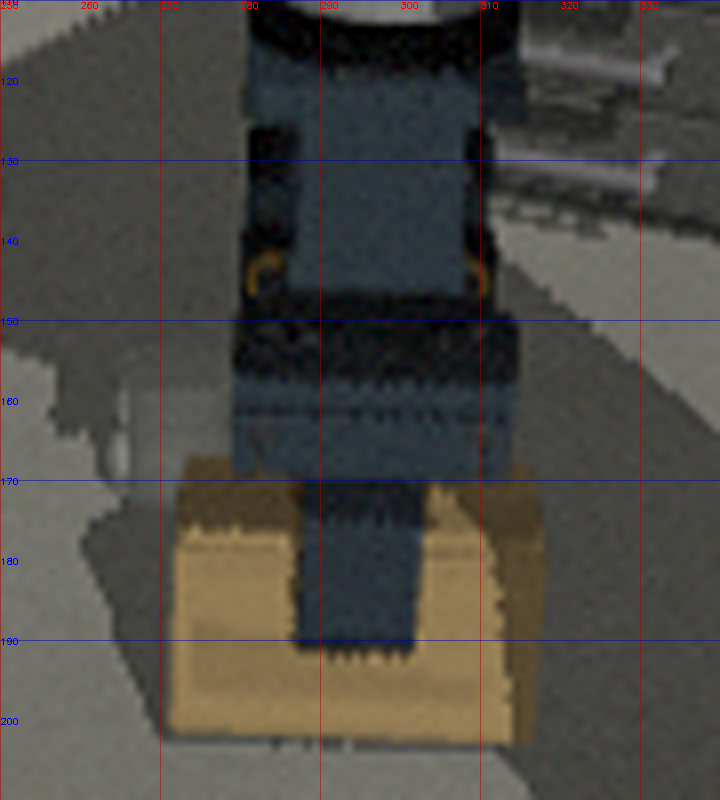

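```bash
python3 -m inch '5 20 0 0 0 -2; 12 50 0 0 0 -4; 20 85 0 0 0 -6; 29 120 0 0 0 -8; 38 155 0 0 0 -10; 46 185 0 0 0 -12; 51 210 0 0 0 -12; 53 220 0 0 0 -12; 53 220 0 0 0 -12;53 220 0 0 0 -12'
python3 - <<'E'
from fit import *
r.get_image("side")
p,R=tool();d=r.get_image("wrist");print(p,tool()[0],R.as_euler("xyz",degrees=True));ty=R.apply([0,1,0]);print("box yaw",np.degrees(np.arctan2(ty[1],ty[0]))+90)
cv2.imwrite("pics/w13.png",d["img"][:,:,::-1]);cv2.imwrite("pics/w13b.png",cv2.resize(d["img"][:240,:,::-1],None,fx=1.56,fy=1.56,interpolation=cv2.INTER_CUBIC))
crop("",155,120,130,145,5,"pics/d13.png",cam("side")["img"][:,:,::-1].copy())
crop("",200,190,110,95,7,"pics/s13.png",cam("scene")["img"][:,:,::-1].copy())
E
```

```text
t: 17.52
tcp_pos: [0.5493, 0.1096, 0.0145]
orientation: [-1.5, 90.0, -165.6]
wrist_force: [-0.7, -0.5, -3.8]
width: 0.056
[0.54934322 0.10956735 0.01455451] [0.54941116 0.10960621 0.0145875 ] [  -1.3902823    89.97922435 -165.47784053]
box yaw 15.912441683838338
```

View pics/w13b.png

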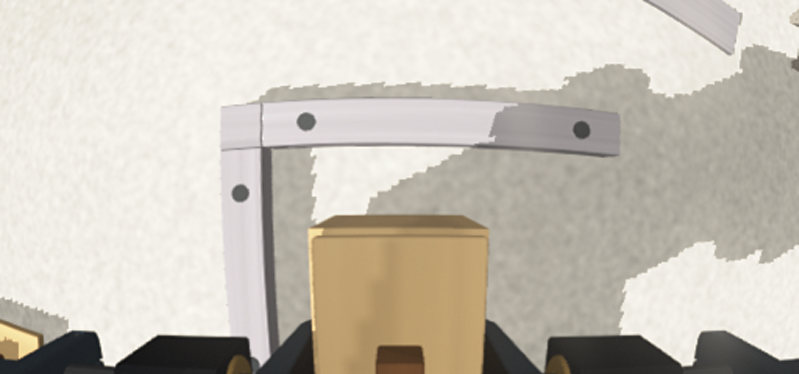

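View pics/d13.png

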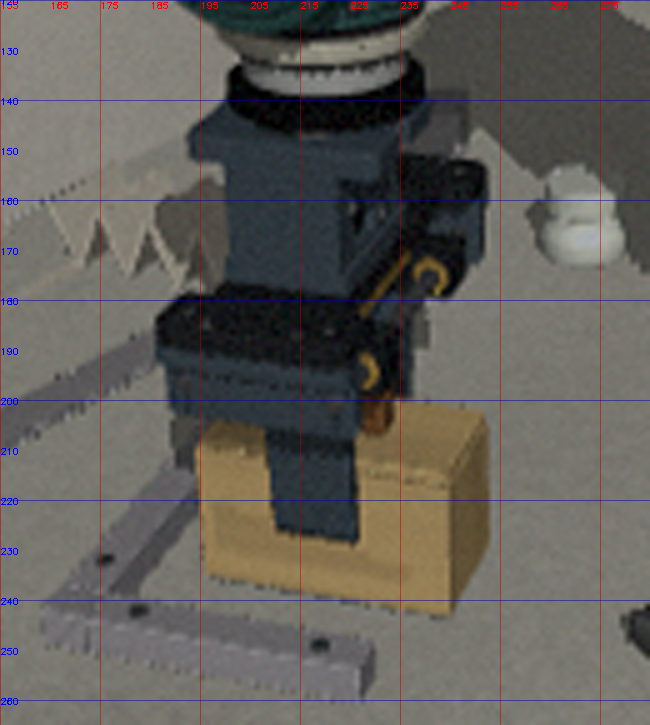

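View pics/s13.png

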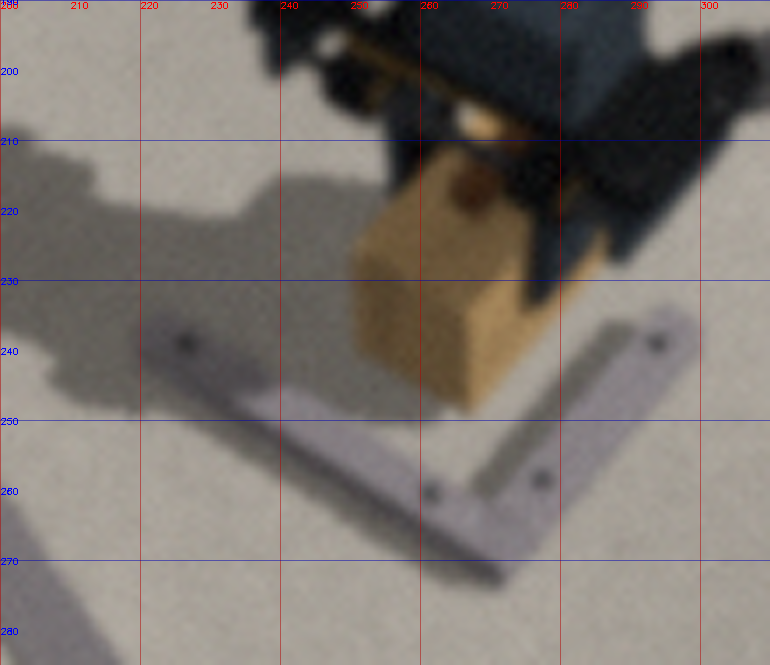

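Run:
```python
from fit import *
i=cv2.imread("pics/w13.png")
crop("",130,55,145,110,5,"pics/w13c.png",i)
crop("",270,55,145,110,5,"pics/w13d.png",i)
crop("",130,140,130,110,6,"pics/w13e.png",i)
```

```text
(no output)
```

View pics/w13c.png

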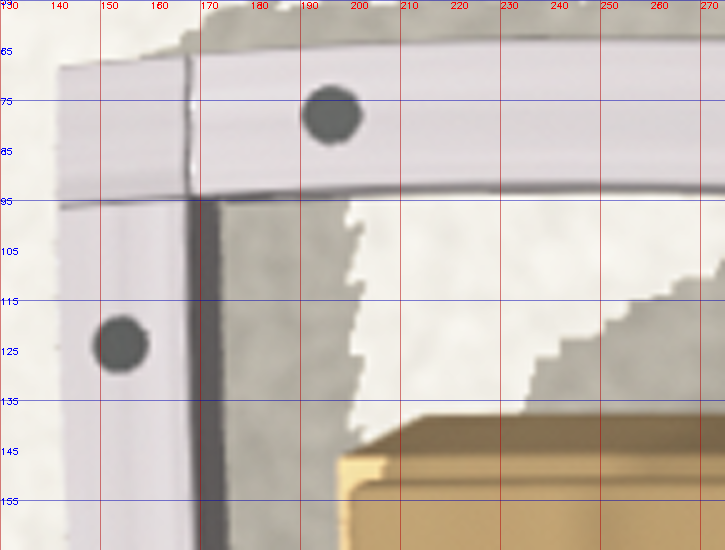

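View pics/w13d.png

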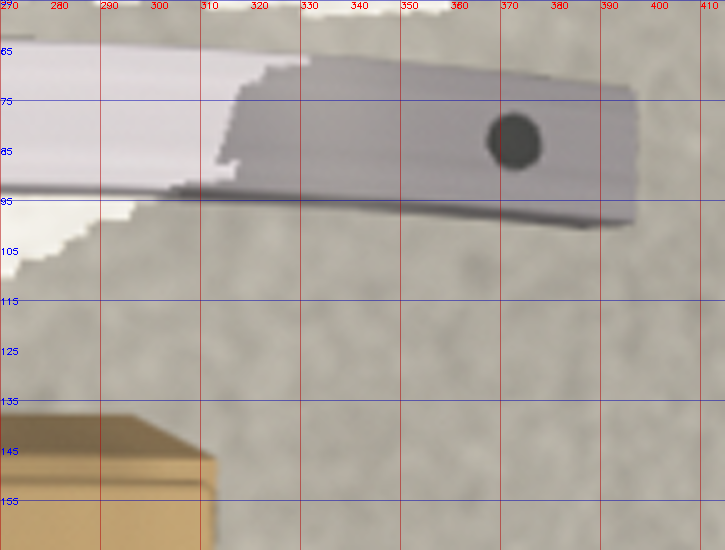

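View pics/w13e.png

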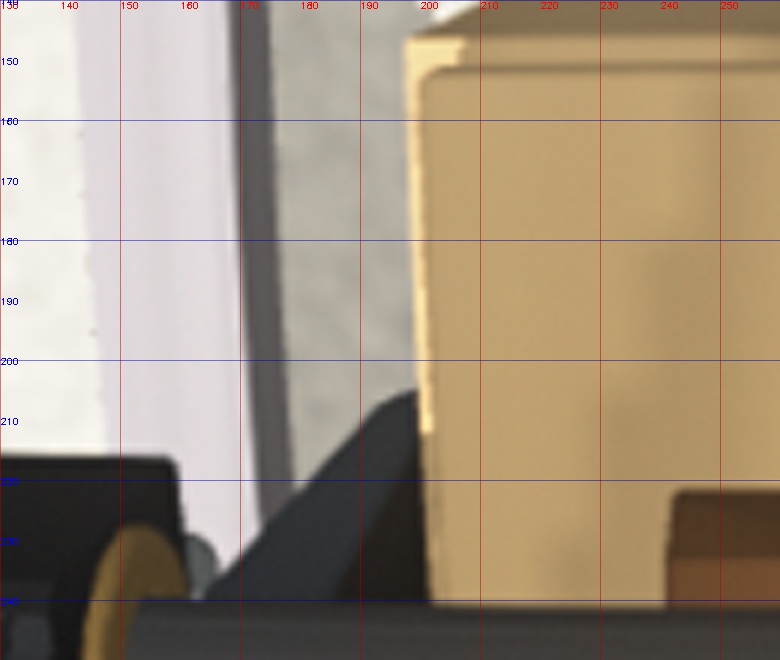

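Run:
```python
from fit import *
p,R=tool();d=r.get_image("wrist");print(p)
h=.018
o=[((166.8,93.6),(0,0,h)),((167.6,65.6),(.02,0,h)),((141.2,68),(.02,.02,h)),((141.2,96),(0,.02,h)),((396.8,73),(.02,-.16,h)),((396,98.2),(0,-.16,h)),((173.6,94.6),(0,0,0))]
lines=[((168,144.6),h),((173.2,227),h),((174.3,144.6),0),((178.4,219.6),0)]
def hit(uv,z):
    o_,k=wray(d,*uv,p,R);return (o_+k*(z-o_[2])/k[2])[:2]
def f(q):
    e=[wproj(d,T(q,m),p,R)-np.array(uv) for uv,m in o]
    c,s=np.cos(q[2]),np.sin(q[2])
    e.append(np.array([(-s*(hit(uv,z)[0]-q[0])+c*(hit(uv,z)[1]-q[1]))*1100 for uv,z in lines]))
    return np.concatenate(e)
s=least_squares(f,[.616,.19,.28],loss="soft_l1");J=s.x;print("jig",J[:2],np.degrees(J[2]),f(J).round(1))
L,W=.055,.028
ob=[((197.2,146.2),(L,W,.062)),((312.8,146.2),(L,-W,.062)),((214.6,137.6),(L,W,0)),((296.6,137.6),(L,-W,0))]
g=lambda k:np.concatenate([wproj(d,np.add(T(k[:3],m),[0,0,k[3]]),p,R)-np.array(uv) for uv,m in ob])
b=least_squares(g,[p[0],p[1],.28,.012]).x;print("box",b[:2],np.degrees(b[2]),b[3],g(b).round(1))
c,s_=np.cos(J[2]),np.sin(J[2])
rel=np.array([[c,s_],[-s_,c]])@(b[:2]-J[:2]);print("box in jig mm",rel*1000,"gap x",-rel[0]*1000-55,"gap y",-rel[1]*1000-28)
t=np.array(T(J,(-.055,-.028,0)))[:2];print("shift to corner mm",(t-b[:2])*1000,"turn",np.degrees(J[2]-b[2]),"jig axes",c,s_)
```

```text
[0.54949473 0.10975987 0.01461493]
jig [0.61442847 0.19025279] 15.6709689562284 [ 0.   0.3 -0.6 -0.6 -1.5 -0.4 -1.6 -0.2  1.  -0.9  1.7  1.4  0.3  1.
 -0.1 -0.2  0.4  0.4]
box [0.547914  0.1095603] 15.93291843387255 0.011034183949207892 [ 0.2  0.1  0.4  0.1 -0.1 -0.1 -0.7 -0.1]
box in jig mm [-85.83810595 -59.72665245] gap x 30.838105945586193 gap y 31.72665244656784
shift to corner mm [21.12204501 38.87709439] turn -0.2619494776441499 jig axes 0.9628287326528249 0.270112627579969
```

```bash
python3 -m inch '4 8 0 0 0 -0.3; 10 19 0 0 0 -0.3; 15 28 0 0 0 -0.3; 17.5 32.5 0 0 0 -0.3; 17.5 32.5 0 0 0 -0.3; 17.5 32.5 -5 0 0 -0.3; 17.5 32.5 -9 0 0 -0.3; 17.5 32.5 -9 0 0 -0.3; 17.5 32.5 -9 0 0 -0.3' && python3 -m inch '0 0 -1 0 0 0; 0 0 -2 0 0 0; 0 0 -2 0 0 0'
```

```text
t: 18.9
tcp_pos: [0.5671, 0.1427, 0.0056]
orientation: [-8.1, 90.0, -172.5]
wrist_force: [0.3, -0.3, -3.6]
width: 0.0554
t: 19.27
tcp_pos: [0.5671, 0.1428, 0.0036]
orientation: [3.8, 90.0, -160.6]
wrist_force: [0.5, -0.2, -4.4]
width: 0.0556
```

```bash
python3 -m inch '0 0 -1 0 0 0; 0 0 -1 0 0 0' && python3 -m inch '0 0 -0.5 0 0 0; 0 0 -0.5 0 0 0'
```

```text
t: 19.52
tcp_pos: [0.5672, 0.1429, 0.0027]
orientation: [171.1, 90.0, 6.7]
wrist_force: [0.5, -0.4, -4.3]
width: 0.0556
t: 19.77
tcp_pos: [0.5672, 0.1428, 0.0026]
orientation: [1.9, 90.0, -162.4]
wrist_force: [-3.8, -0.6, 6.6]
width: 0.0557
```

```bash
python3 -m inch '-0.5 2 0 0 0 0; -1 3.5 0 0 0 0; -1 3.5 0 0 0 0' && python3 -m inch '-0.3 1 0 0 0 0; -0.3 1 0 0 0 0; -0.5 2 0 0 0 0; -0.5 2 0 0 0 0'
```

```text
t: 20.15
tcp_pos: [0.5668, 0.1464, 0.0026]
orientation: [166.8, 89.9, 2.5]
wrist_force: [0.7, -2.3, 6.9]
width: 0.0558
t: 20.65
tcp_pos: [0.5666, 0.1474, 0.0027]
orientation: [126.1, 89.9, -38.2]
wrist_force: [2.3, -16.1, 6.9]
width: 0.0561
```

```bash
python3 -m inch '1.5 -0.1 0 0 0 0; 3 0.3 0 0 0 0; 3 0.3 0 0 0 0' && python3 -m inch '1 0.3 0 0 0 0; 1 0.3 0 0 0 0; 2 0.5 0 0 0 0; 2 0.5 0 0 0 0'
```

```text
t: 21.02
tcp_pos: [0.5665, 0.1473, 0.0025]
orientation: [8.0, 89.7, -156.3]
wrist_force: [-15.7, -17.1, 25.7]
width: 0.0559
t: 21.52
tcp_pos: [0.5671, 0.1474, 0.0022]
orientation: [4.4, 89.5, -159.9]
wrist_force: [-24.2, -19.3, 33.4]
width: 0.0559
```

```bash
python3 -m inch '-5 -0.8 0 0 0 0; -4.7 -2 0.3 0 0 0; -4.7 -2 0.5 0 0 0;-4.7 -2 0.5 0 0 0'
python3 - <<'E'
from fit import *
s=r.observe();p,R=tool();d=r.get_image("wrist");print(p,s["wrist_force"],s["width"]);print("tilt x-axis",R.apply([1,0,0]))
i=d["img"][:,:,::-1];cv2.imwrite("pics/w14.png",i)
crop("",190,60,130,110,6,"pics/w14c.png",i.copy())
crop("",155,140,110,125,6,"pics/d14.png",cam("side")["img"][:,:,::-1].copy())
E
```

```text
t: 22.02
tcp_pos: [0.566, 0.1471, 0.0026]
orientation: [146.0, 90.0, -18.4]
wrist_force: [1.7, -4.5, -1.6]
width: 0.0559
[0.5660487  0.14714952 0.00260442] [ 1.74269589 -4.48339486 -1.64251987] 0.05589972035030022
tilt x-axis [ 1.97867620e-04 -6.56712507e-05 -9.99999978e-01]
```

View pics/w14.png

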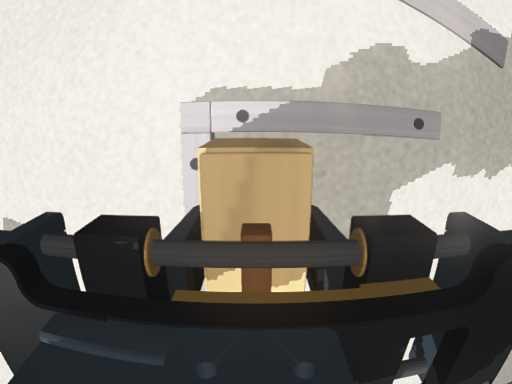

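View pics/d14.png

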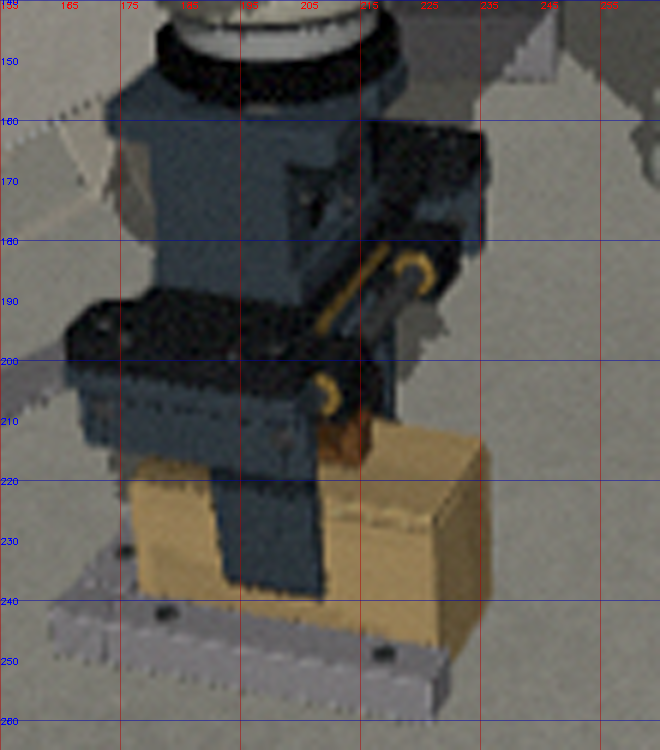

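View pics/w14c.png

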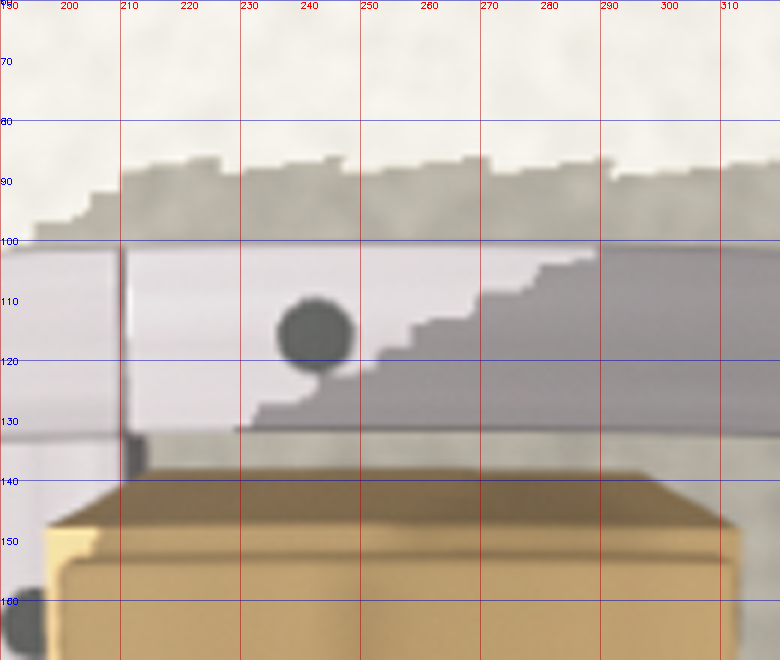

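```bash
python3 -m inch '1 0.3 0 0 0 0; 2 0.5 0 0 0 0; 3 0.8 0 0 0 0; 3 0.8 0 0 0 0'; python3 -m inch '1 0.3 0 0 0 0; 1 0.3 0 0 0 0'
```

```text
t: 22.62
tcp_pos: [0.5669, 0.1474, 0.0023]
orientation: [-0.1, 89.8, -164.4]
wrist_force: [-8.0, -7.8, 7.8]
width: 0.0553
t: 22.88
tcp_pos: [0.5679, 0.1477, 0.0023]
orientation: [-0.0, 89.8, -164.4]
wrist_force: [-8.4, -7.2, 9.0]
width: 0.0562
```

```bash
python3 -m inch '0 0 0.5 0 0 0; 0.5 0.1 0.5 0 0 0; 1 0.3 0.5 0 0 0; 2 0.5 0.5 0 0 0; 2 0.5 0.5 0 0 0';python3 -m inch '1 0.3 0 0 0 0; 1 0.3 0 0 0 0'
```

```text
t: 23.5
tcp_pos: [0.5709, 0.1485, 0.0026]
orientation: [-0.9, 89.9, -165.2]
wrist_force: [-1.7, -3.6, -4.6]
width: 0.0559
t: 23.75
tcp_pos: [0.571, 0.1485, 0.0026]
orientation: [-1.7, 89.8, -166.1]
wrist_force: [-8.2, -8.1, 1.1]
width: 0.0557
```

```bash
python3 -m inch '0.5 0.1 0 0 0 0; 0.5 0.1 0 0 0 0'
python3 - <<'E'
from fit import *
s=r.observe();p,R=tool();d=r.get_image("wrist");print(p,s["wrist_force"],R.apply([1,0,0]))
i=d["img"][:,:,::-1];cv2.imwrite("pics/w15.png",i)
crop("",190,60,130,110,6,"pics/w15c.png",i.copy())
crop("",155,140,110,125,6,"pics/d15.png",cam("side")["img"][:,:,::-1].copy())
E
```

```text
t: 24.0
tcp_pos: [0.571, 0.1485, 0.0026]
orientation: [-2.0, 89.7, -166.4]
wrist_force: [-11.7, -7.1, 5.2]
width: 0.0562
[0.57095408 0.14851957 0.00258618] [-11.66797965  -7.11015563   5.16663487] [-0.00487905 -0.00118064 -0.9999874 ]
```

View pics/w15c.png

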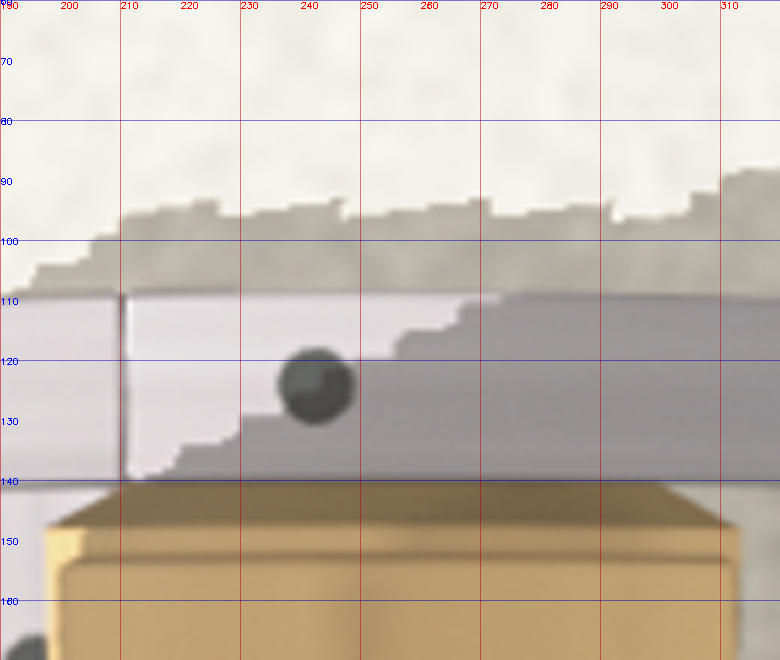

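View pics/d15.png

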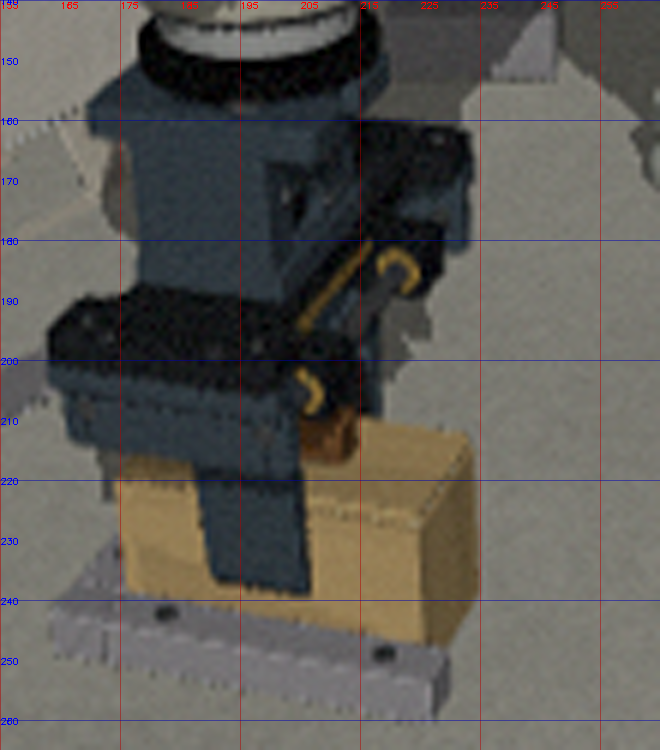

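```bash
python3 -m inch '0 0 0 0.1 -0.3 0; 0 0 -0.3 0.1 -0.4 0; 0 0 -0.4 0.1 -0.4 0' ; python3 -m inch '0.3 1.1 0 0 0 0; 0.3 1.1 0 0 0 0; 0.8 1.2 0 0.05 -0.2 0;0.8 1.2 0 0.05 -0.2 0'
python3 - <<'E'
from fit import *
s=r.observe();p,R=tool();print(p,s["wrist_force"],s["moment"],R.apply([1,0,0]))
E
```

```text
t: 24.48
tcp_pos: [0.5712, 0.1486, 0.0024]
orientation: [-180.0, 89.8, 15.7]
wrist_force: [-10.7, -6.8, 9.2]
width: 0.056
t: 24.98
tcp_pos: [0.5714, 0.1487, 0.0024]
orientation: [166.7, 89.7, 2.4]
wrist_force: [-13.2, -19.9, 14.1]
width: 0.0558
[0.57143891 0.14873158 0.0023814 ] [-13.17067809 -19.90861437  14.05998532] [-3.73774419  2.73095499 -0.29939129] [ 4.59014834e-03  1.91514811e-04 -9.99989447e-01]
```

```bash
python3 -m inch '0.5 0.2 0 -0.03 0.1 0; 1 0.3 0 -0.06 0.2 0; 1 0.3 0 -0.06 0.2 0;1 0.3 0 -0.06 0.2 0'
python3 - <<'E'
from fit import *
s=r.observe();p,R=tool();d=r.get_image("wrist");print(p,s["wrist_force"],s["moment"],R.apply([1,0,0]));ty=R.apply([0,1,0]);print("yaw",np.degrees(np.arctan2(ty[1],ty[0]))+90)
i=d["img"][:,:,::-1];cv2.imwrite("pics/w16.png",i)
crop("",190,110,130,110,6,"pics/w16c.png",i.copy())
crop("",155,180,90,85,8,"pics/d16.png",cam("side")["img"][:,:,::-1].copy())
crop("",240,190,70,85,8,"pics/s16.png",cam("scene")["img"][:,:,::-1].copy())
E
```

```text
t: 25.48
tcp_pos: [0.5713, 0.1487, 0.0023]
orientation: [39.1, 89.9, -125.3]
wrist_force: [-21.1, -22.3, 20.9]
width: 0.0561
[0.57128833 0.14867648 0.00231771] [-21.0697918  -22.32222701  20.86040845] [-4.21816679  3.40622575 -0.47414375] [-0.00104939 -0.00148317 -0.99999835]
yaw 15.659828070064947
```

View pics/w16c.png

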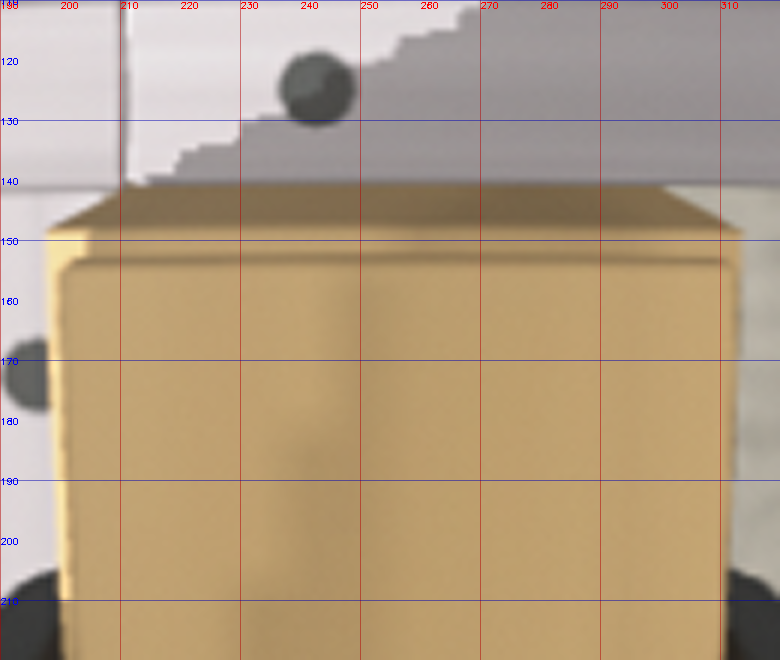

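View pics/d16.png

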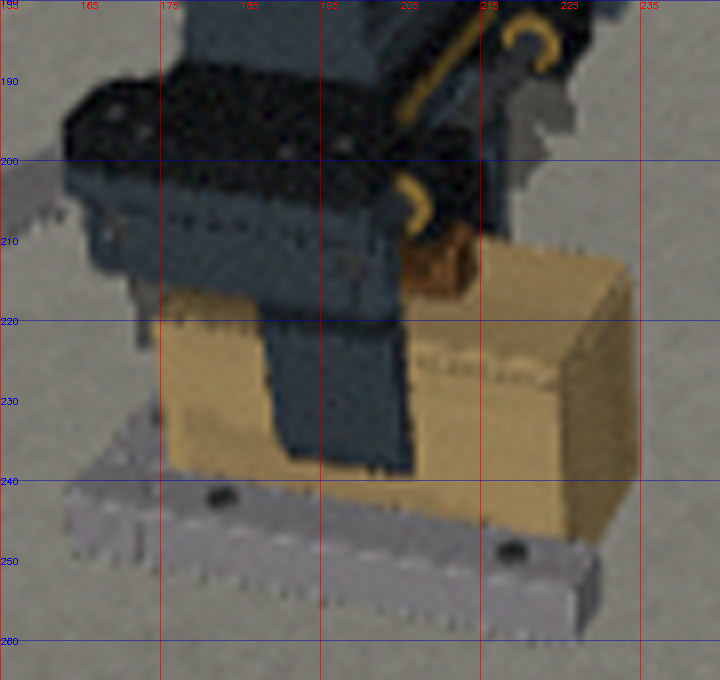

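View pics/s16.png

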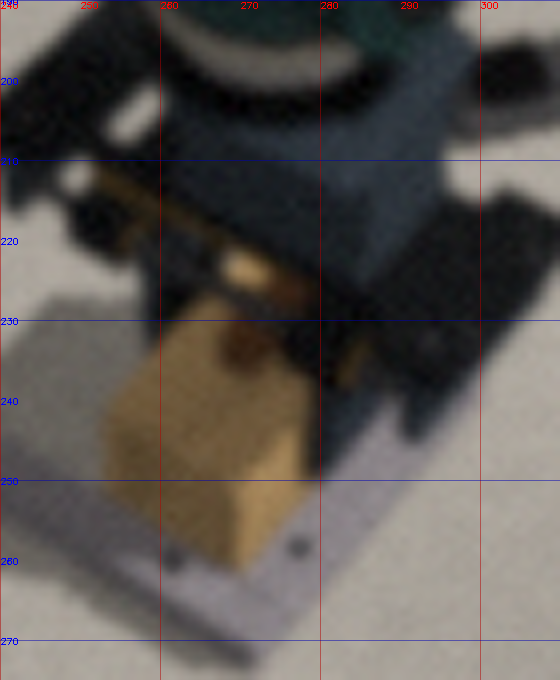

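```bash
python3 -m inch '-0.1 0.4 0 0 0 0; -0.2 0.8 0 0 0 0; -0.2 0.8 0 0 0 0; -0.2 0.8 0 0 0 0; -0.2 0.8 0 0 0 0; -0.2 0.8 0 0 0 0'
python3 - <<'E'
from fit import *
s=r.observe();p,R=tool();print(p,s["wrist_force"],s["width"],R.apply([1,0,0]));ty=R.apply([0,1,0]);print("yaw",np.degrees(np.arctan2(ty[1],ty[0]))+90)
d=r.get_image("wrist");i=d["img"][:,:,::-1]
crop("",180,110,140,110,5,"pics/w17c.png",i.copy())
cv2.imwrite("pics/scene17.png",r.get_image("scene")["img"][:,:,::-1])
E
```

```text
t: 26.38
tcp_pos: [0.5713, 0.1487, 0.0023]
orientation: [51.7, 89.9, -112.7]
wrist_force: [-19.3, -31.8, 21.4]
width: 0.0558
[0.5712684  0.14871198 0.00228376] [-19.28315629 -31.84413406  21.44559222] 0.05584023301508432 [-9.54279321e-04 -2.28472104e-03 -9.99996935e-01]
yaw 15.663854021708815
```

View pics/w17c.png

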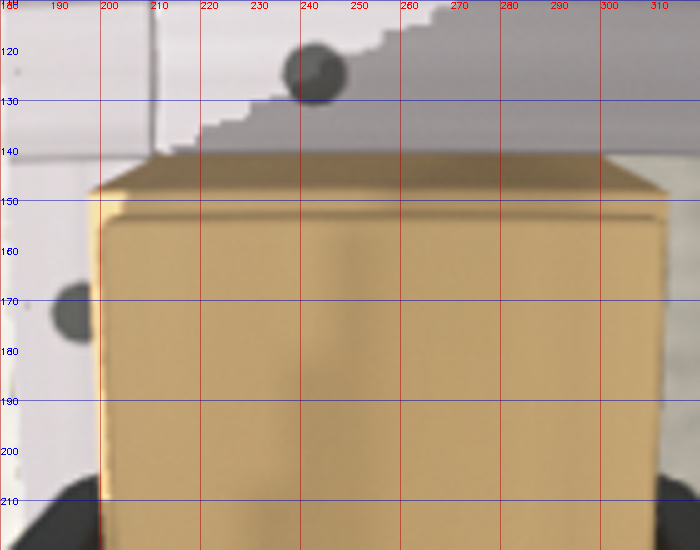

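View pics/scene17.png

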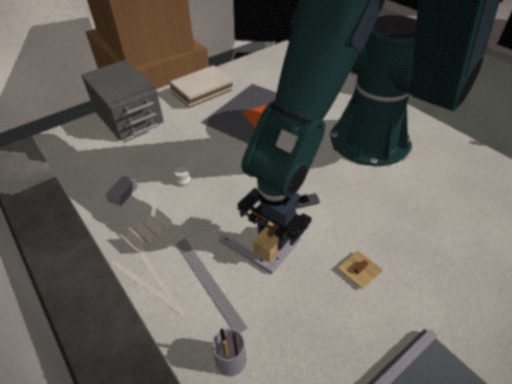

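The last pictures show the box edge meeting the long fence along its whole width (row ~140) and its left side over the short fence. The lid is seated and its edge is parallel to the rim. The bystanders are where they were. Forces are steady at about 27 N towards the long fence and 25 N towards the short one, so I'm handing in.

Run:
```python
from cell import r
print(r.close_job()); s=r.observe(); print(s["t"],s["wrist_force"],s["width"])
```

```text
the job is handed in; nothing more can be done
None
the job is handed in; nothing more can be done
```

The lid is seated on the box, and the closed box is held in the corner of the two fences, flat on the table and pressed against both. I handed the job in at about 26.5 s with the gripper still holding the box across its width.

**Last checks:**
- **Push:** it was steady, at about 27 N towards the long fence and 25 N towards the short one, with 21 N of downward push on the table. Some of the sideways push may be carried by table friction.
- **Alignment:** the gripper was turned to 15.66°, against 15.67° measured for the fences, and it leaned by about 0.14°.
- **Pictures:** there was no visible gap at the long fence and the box's long side was at the short fence. The lid was fully down, and the square lid, jar and tape were where they started.
- **After hand-in:** I could not read the robot's state, so these figures are from just before it.

**What went wrong or disagreed:**
- **First lid grasp missed:** the finger ends are about 25–33 mm short of the stated tool point. I found this from the fixed cameras and corrected the heights; the lid was not moved by the miss.
- **First push towards the long fence stuck:** friction held the box, with 33 N of upward force and about 0.5° of tilt. I backed off, eased the downward load and pushed again.
- **Lid height in the hand:** the wrist camera and the table contact disagreed by about 12 mm. The side camera and the contact force when seating the lid supported the table contact.

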